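# Turn the culture plates over and stack them in the carrier

## Robot

A 7-joint arm with a two-finger parallel gripper is mounted at the origin on a cart in front of the work surface, level with it; the furniture and walls round the work are solid. World frame = base frame: x ahead of the robot, y to its left, z up, the work surface at z = 0. Lengths are in m, angles in rad, forces in N, time in s.
With the tool pointing down it reaches from about 0.425 to 0.875 m from the base axis. Payload 4.7 kg.
Tool frame: the origin (TCP) lies where the fingers leave the gripper's body, on its centre line; the fingertips stand 70 mm ahead of it and the grasp point (between the pads) lies 51 mm ahead of it; z points along the fingers, y is the line along which they close (so a half turn about z gives the same grasp; the last joint's range is limited). The gripper opens to 87 mm and grips with 3 to 60 N. Pads are 19 mm wide; open, the fingers measure 117 mm over their backs; the gripper's body (75 mm by 190 mm) begins 51 mm behind the grasp point.
Start: joints at [-1.232, 0.321, -0.07, 1.45, 0.023, 1.371, -0.057], TCP at [0.207, 0.616, 0.292] pointing down, gripper open.
Joint ranges: [-2.86, 2.86], [-0.3, 2.09], [-1.38, 1.24], [0.06, 2.45], [-1.56, 4.7], [0.09, 2.05], [-2.69, 2.69]. Speed limits (rad/s): [2.57, 2.57, 3.14, 3.14, 3.14, 3.14, 3.14].

## Interface

Orientations are given as [roll, pitch, yaw] about the fixed x, y, z axes, in that order (R = Rz(yaw) Ry(pitch) Rx(roll)).
In Python, from bench import monitor, optics, order gives the robot as it stands. The module is installed in compiled form; this text tells all that it offers.
- The arm moves only by the tool jog_arm, never from a script. Its argument "increments" is a list of rows, each an object with "offset": the shift along the tool's x, y, z normalised to -1 to 1, where 1 is 0.2 m, a list of three; "rotation": the turn, a rotation vector about the tool's x, y, z normalised to -1 to 1, where 1 is 45 degrees, a list of three. In form: [{"offset": [dx, dy, dz], "rotation": [wx, wy, wz]}, ...]. A call has 1 to 20 rows; each row is the pose to reach, as a shift and turn from the pose commanded when the call began, along the tool's axes at that moment; what a row does not reach only later rows make up. A row lasts 1/10 s, in which the tool goes at most 50 mm and 8.59 degrees, less where a joint would pass 70% of its speed; a pose out of reach is approached as far as the arm can. A call with a number of a shift or a turn outside -1 to 1 is refused whole. A call with a gripper value outside its range is refused whole. "fingers" is the closure, from 0 (fully open) to 1 (shut), set as the call begins (left out, the last holds). The fingers move at their own pace and stop on an object; "force" is the grip in N (left out, the last holds). Time passes only in rows, so rows that repeat a pose let the fingers close. It gives the time, the measured TCP pose, the force, the opening and the grip force at its end, in the units of the state.
- monitor.sense(): the state, without advancing time (a new reading comes with each control period).
- optics.grab_frame(name): name is "side" or "top" or "wrist"; returns a dict with "img" (384x512x3 uint8, red, green, blue), "K" (3x3 intrinsics, pixels), "R" (3x3) and "t" (3): a world point X has camera coordinates R X + t; the wrist camera has in their place "mount" (4x4, takes a point from camera to tool coordinates, whose origin is the TCP and whose axes are the flange's). Camera axes: x right, y down, z forward; pixel columns grow to the right and rows downward; lengths in m; the calibration is good to about 2 mm. A picture is of the moment at which its call begins: read the wrist's pose just before it. There is no depth.
- order.job_done(): hands the job in; it is judged then, once.
The state is a dict: "clock": time; "q": joint angles; "qvel": joint speeds; "joint_efforts": joint torques, N m; "ee_pos": TCP position; "orientation": TCP orientation; "contact_force": force on the tool from outside, world axes, zero at the start; "moment": the same for the moment, N m; "width": finger opening in m; "grip_force": force on a finger pad.
Only numpy, scipy, OpenCV 4.12 (cv2) and the standard library are available. Lean on these libraries where they do the work, as an engineer would, in place of code of your own. Each camera call takes 0.05 s, during which the arm holds its last target. There are 200 camera calls.

## Task

Turn both lidded culture plates (amber and red) upside down, keeping lid and base together so that neither ever comes open, and stack them, lid down and closed, in the carrier on top of the plate that is already there, in either order. The turning stand may be used to set a plate on edge and take hold of it from the other side; lower the plates into the carrier rather than dropping them, and do not disturb the other things on the bench.

Things in the scene. Friction and masses are not known exactly. Their poses are not given: they have to be found in the camera images.
- amber_base: Base of the amber agar plate. Closed plate: 60 mm across, 18 mm high. Base: grip ring 60 mm across, 6 mm high, then a 54 mm wall; paper label on its underside; 24 to 48 g. Origin at the centre of the closed plate, 9 mm from each face; z points from the base's underside to the lid. Starts flat on the worktop, lid up.
- amber_lid: Loose clear lid of the amber plate: rim 60 mm across, 6 mm thick, and a 5 mm skirt over the base's wall with 1.3 mm play; nothing else holds it; 16 g. Origin and axes those of its base when closed. Rim and base ring have one diameter: pads across both hold the plate together.
- red_base: Base of the dark red agar plate. Closed plate: 60 mm across, 18 mm high. Base: grip ring 60 mm across, 6 mm high, then a 54 mm wall; paper label on its underside; 24 to 48 g. Origin at the centre of the closed plate, 9 mm from each face; z points from the base's underside to the lid. Starts flat on the worktop, lid up.
- red_lid: Loose clear lid of the red plate: rim 60 mm across, 6 mm thick, and a 5 mm skirt over the base's wall with 1.3 mm play; nothing else holds it; 16 g. Origin and axes those of its base when closed. Rim and base ring have one diameter: pads across both hold the plate together.
- first_base: Base of the already stacked amber agar plate. Closed plate: 60 mm across, 18 mm high. Base: grip ring 60 mm across, 6 mm high, then a 54 mm wall; paper label on its underside; 24 to 48 g. Origin at the centre of the closed plate, 9 mm from each face; z points from the base's underside to the lid. It lies upside down at the bottom of the carrier and stays there.
- first_lid: Loose clear lid of the already stacked plate: rim 60 mm across, 6 mm thick, and a 5 mm skirt over the base's wall with 1.3 mm play; nothing else holds it; 16 g. Origin and axes those of its base when closed. Rim and base ring have one diameter: pads across both hold the plate together.
- stand: Fixed turning stand: foot 84 x 58 x 6 mm, two white cheeks forming a slot in which a plate stands on edge, its axis along the stand's x (either way). Slot 20.4 mm wide, flared at the top; cheeks 34 mm long (y), 45 mm high; two rods below carry the plate, whose rims stand free towards +y and -y. Origin at the centre of the underside, z up.
- stand_slot (a point): Centre of a plate standing in the turning stand's slot: 41 mm above the worktop; axes as the stand's.
- carrier: Fixed plate carrier: steel foot 94 x 84 mm, four upright 8 mm rods, 66 mm high, at x = +-29.7, y = +-20.8 mm round one column of plates (about 2 mm play). Widest finger gaps towards +y and -y. Floor 7 mm above the origin; centres of the three stacked plates 16, 34 and 52 mm above it. Origin at the centre of the underside, z up.
- cup: Specimen cup with red lid, 66 mm across, 70 mm high, loose bystander; origin at the centre of its underside.
- stain: Brown bottle with blue cap, 38 mm across, 70 mm high, loose bystander; origin at the centre of its underside.
- control: Brown bottle with green cap, 36 mm across, 62 mm high, loose bystander; origin at the centre of its underside.
- control2: Brown bottle with red cap, 36 mm across, 62 mm high, loose bystander; origin at the centre of its underside.
- rack: Fixed rack of yellow-capped tubes, 57 x 146 mm (its y is the long way), 112 mm high; origin at the centre of its underside.
- marker: White marker pen with black cap lying down, 138 mm long (along its y), 18 mm thick, loose bystander; origin at the middle of its underside.
- pad: Yellow sticky-note pad, 76 x 77 x 10 mm, loose bystander; origin at the centre of its underside.
- pincers: Steel forceps lying flat, 128 mm long (along its y), 11 mm high, loose bystander; origin at the middle of its underside.
Things that resemble listed ones, but are neither listed nor needed, are in the scene too. Leave any pink look-alike of the amber_lid alone.

How it is judged:
By the outcome, as a careful person would: the job done as asked, in the order asked, and still so for the second after the job is handed in, with the robot touching nothing.
It also fails if it takes over 72 s, if anything falls off the work surface, if the arm or the gripper's body presses on something with over 40 N, if the wrist force passes 120 N, or if a joint passes its speed limit or range.

## Working session

There is one attempt and no reset: what is moved stays moved. The work goes in short steps, Python scripts to look and compute and a tool call to move; the robot and the scene stay as the last step left them, time stands still between calls to the robot, and variables do not carry over. Pictures are saved under pics/ and viewed, at most 11 in all, crops included, and the job is handed in when it is done.

Besides the shell and the picture viewer there is one more tool, called after ">>>" as name([rows], argument=value, ...), one row to a line, values as JSON. jog_arm: Moves the arm, as the interface text tells. Scaled input: -1 to 1 covers 0.2 m each way for a shift and 45 degrees each way for a turn. Its arguments: {"type":"object","properties":{"increments":{"type":"array"},"fingers":{"type":"number"},"force":{"type":"number"}},"required":["increments"]}

```bash
mkdir -p pics; python3 - <<'E'
from bench import monitor, optics, order
import cv2,pickle,numpy as np
print(monitor.sense())
for n in ("side","top"):
    f=optics.grab_frame(n); pickle.dump(f,open(n+".pkl","wb"))
    cv2.imwrite(f"pics/{n}.png",cv2.resize(f["img"][:,:,::-1],(800,600),interpolation=cv2.INTER_CUBIC))
    print(n,f["K"],f["R"],f["t"],-f["R"].T@f["t"])
f=optics.grab_frame("wrist");print(f["mount"],f["K"])
E
```

```text
{'clock': 0.0, 'q': array([-1.23190269,  0.32178524, -0.07007633,  1.45167394,  0.02260609,
        1.37079754, -0.05690338]), 'qvel': array([ 3.21042968e-05,  1.11551118e-04,  7.61132285e-04, -3.11215743e-04,
        1.51750495e-03, -1.02458371e-03, -2.14811190e-04]), 'joint_efforts': array([ 7.02802868e-05, -4.91281700e+01, -4.03968561e-01, -3.12538290e+01,
       -6.39379187e-02,  4.36984515e-02,  1.68602569e-04]), 'ee_pos': array([0.20733622, 0.61559928, 0.29118638]), 'orientation': array([-3.13971843e+00,  1.07636626e-04,  2.81681952e+00]), 'contact_force': array([-0.70112195,  0.45501043, -0.30057737]), 'moment': array([-0.03309018,  0.00307168,  0.01000027]), 'grip_force': 0.0, 'width': 0.08725100634922563}
side [[387.1354501    0.         257.9843985 ]
 [  0.         387.1354501  190.43036978]
 [  0.           0.           1.        ]] [[ 0.85126587 -0.52469328  0.00658605]
 [-0.24243407 -0.40439602 -0.8818671 ]
 [ 0.46537311  0.74910669 -0.47145205]] [-0.36983935  0.19379205  0.78007593] [-0.00121296 -0.70004358  0.54110302]
top [[468.26230799   0.         246.555288  ]
 [  0.         468.26230799 198.18050306]
 [  0.           0.           1.        ]] [[ 0.01378303 -0.99990386 -0.00151829]
 [-0.99759358 -0.01364796 -0.06797634]
 [ 0.06794909  0.00245155 -0.99768578]] [0.0401785  0.51636483 1.52270283] [0.41110219 0.04348898 1.55434056]
[[-8.06355360e-04 -9.62753221e-01 -2.70380444e-01  7.45693556e-02]
 [ 9.99999674e-01 -7.65397168e-04 -2.56921347e-04 -4.10363246e-04]
 [ 4.04034283e-05 -2.70380563e-01  9.62753525e-01 -9.28449031e-02]
 [ 0.00000000e+00  0.00000000e+00  0.00000000e+00  1.00000000e+00]] [[295.8879586    0.         256.06319306]
 [  0.         295.8879586  192.30152939]
 [  0.           0.           1.        ]]
```

View pics/top.png

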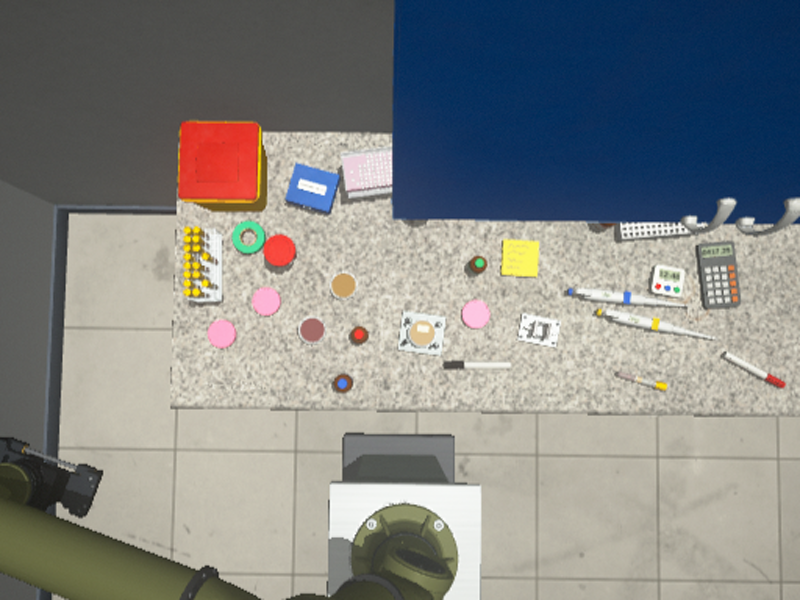

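View pics/side.png

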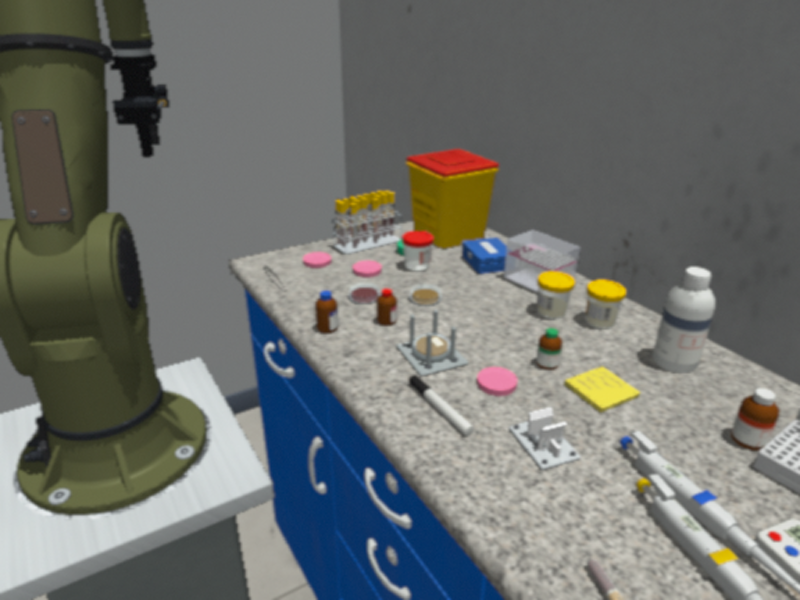

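Top view: amber plate at (343,285), red plate (312,330), carrier (422,333), stand (540,330). The pink discs are look-alikes. Next I compute coarse positions.

```bash
cat > h.py <<'E'
import numpy as np, cv2, pickle
from scipy.spatial.transform import Rotation as Ro
def ray(f,uv):
    d=np.linalg.inv(f["K"])@np.array([uv[0],uv[1],1.]); return -f["R"].T@f["t"], f["R"].T@d
def atz(f,uv,z):
    c,d=ray(f,uv); return c+d*(z-c[2])/d[2]
def tool(s): return Ro.from_euler("xyz",s["orientation"]).as_matrix(), np.array(s["ee_pos"])
def wcam(f,s):
    "turn wrist frame into world-calibrated frame"
    R,p=tool(s); M=np.array(f["mount"]); A=np.eye(4);A[:3,:3]=R;A[:3,3]=p
    W=np.linalg.inv(A@M); f["R"]=W[:3,:3]; f["t"]=W[:3,3]; return f
def proj(f,X):
    X=np.atleast_2d(X)@f["R"].T+f["t"]; x=X@f["K"].T; return x[:,:2]/x[:,2:]
def delta(s,p,R):
    "increments (normalised) to target p,R"
    R0,p0=tool(s); return np.round(R0.T@(np.array(p)-p0)/.2,4), np.round(Ro.from_matrix(R0.T@R).as_rotvec()/(np.pi/4),4)
E
python3 - <<'E'
from h import *
f=pickle.load(open("top.pkl","rb"))
for n,u,z in [("amber",(343,285),.018),("red",(312,330),.018),("carrier",(422,333),.007),("stand",(540,330),.006),("control2",(359,335),.062),("stain",(342,383),.07),("control",(479,263),.062),("cup",(279,250),.07),("cabinet",(394,218),.5),("edge",(400,408),0),("pinkR",(476,314),0),("marker",(476,365),.01)]:
    print(n,np.round(atz(f,(u[0]*.64,u[1]*.64),z),3))
s=pickle.load(open("side.pkl","rb"))
print(proj(s,[[.5,-.28,.041]])*1.5625)
# zoom of stand/carrier/plates
i=f["img"][:,:,::-1]
a=cv2.resize(i[190:245,180:280],(800,440),interpolation=cv2.INTER_CUBIC)
cv2.imwrite("pics/z1.png",a)
E
```

```text
amber [0.567 0.137 0.018]
red [0.471 0.201 0.018]
carrier [ 0.468 -0.031  0.007]
stand [ 0.478 -0.281  0.006]
control2 [0.46  0.1   0.062]
stain [0.363 0.132 0.07 ]
control [ 0.611 -0.144  0.062]
cup [0.632 0.266 0.07 ]
cabinet [0.617 0.035 0.5  ]
edge [0.309 0.013 0.   ]
pinkR [ 0.51  -0.146  0.   ]
marker [ 0.402 -0.145  0.01 ]
[[559.77244754 413.05685403]]
```

```bash
python3 - <<'E'
from h import *
from bench import monitor
s=monitor.sense()
R=Ro.from_euler("xyz",[np.pi,0,np.pi]).as_matrix()
print(delta(s,[.45,.17,.25],R))
E
```

```text
(array([-1.8609, -1.7247,  0.2097]), array([-1.900e-03, -2.000e-04, -4.134e-01]))
```

View pics/z1.png

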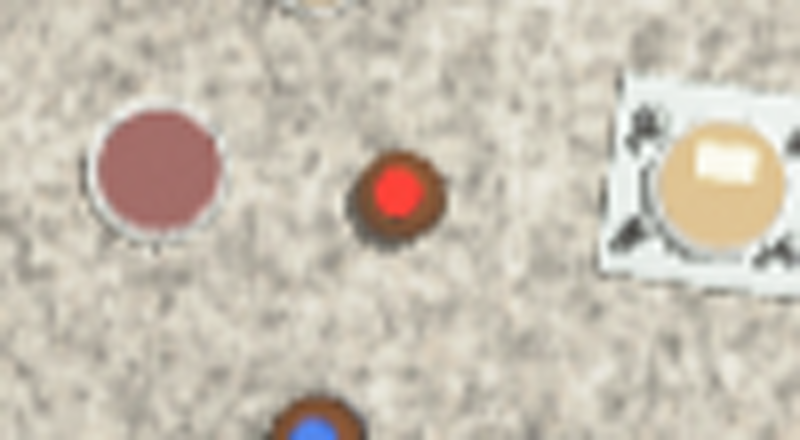

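The crop shows the red plate, control2 and the carrier. The carrier is turned by about 7°. Moving over the plates.

>>> jog_arm([
  {"offset":[-0.95,-0.9,0],"rotation":[0,0,-0.41]},
  {"offset":[-0.95,-0.9,0],"rotation":[0,0,-0.41]},
  {"offset":[-0.95,-0.9,0],"rotation":[0,0,-0.41]},
  {"offset":[-0.95,-0.9,0],"rotation":[0,0,-0.41]},
  {"offset":[-0.95,-0.9,0],"rotation":[0,0,-0.41]},
  {"offset":[-0.95,-0.9,0],"rotation":[0,0,-0.41]},
  {"offset":[-0.95,-0.9,0],"rotation":[0,0,-0.41]},
], fingers=0)

```text
clock: 0.85
ee_pos: [0.3315, 0.3828, 0.2925]
orientation: [3.141, 0.0, 3.134]
contact_force: [0.5, 0.6, -0.6]
width: 0.0868
grip_force: 0.0
```

```bash
python3 - <<'E'
from h import *
from bench import monitor
s=monitor.sense()
print(s["clock"],s["q"],s["ee_pos"],s["orientation"])
R=Ro.from_euler("xyz",[np.pi,0,np.pi]).as_matrix()
print(delta(s,[.45,.17,.25],R))
E
```

```text
0.85 [-9.43355112e-01  1.62466350e-02  3.42334423e-02  1.80224740e+00
 -3.94945582e-04  1.32268271e+00  6.54064151e-01] [0.331547   0.38275312 0.2924613 ] [3.14136035e+00 3.96275097e-04 3.13388983e+00]
(array([-0.6004, -1.0592,  0.2123]), array([ 0.0003,  0.0005, -0.0098]))
```

>>> jog_arm([
  {"offset":[-0.6,-1,0.2],"rotation":[0,0,0]},
  {"offset":[-0.6,-1,0.2],"rotation":[0,0,0]},
  {"offset":[-0.6,-1,0.2],"rotation":[0,0,0]},
  {"offset":[-0.6,-1,0.2],"rotation":[0,0,0]},
  {"offset":[-0.6,-1,0.2],"rotation":[0,0,0]},
  {"offset":[-0.6,-1,0.2],"rotation":[0,0,0]},
  {"offset":[-0.6,-1,0.2],"rotation":[0,0,0]},
])

```text
clock: 1.55
ee_pos: [0.4493, 0.1862, 0.252]
orientation: [3.141, -0.001, 3.14]
contact_force: [0.6, 0.7, 0.6]
width: 0.0868
grip_force: 0.0
```

```bash
python3 - <<'E'
from h import *
from bench import monitor,optics
s=monitor.sense(); f=wcam(optics.grab_frame("wrist"),s)
print(s["clock"],s["q"],s["ee_pos"],s["orientation"])
pickle.dump(f,open("w1.pkl","wb")); cv2.imwrite("pics/w1.png",cv2.resize(f["img"][:,:,::-1],(800,600),interpolation=cv2.INTER_CUBIC))
for n,p in [("amber",[.567,.137,.018]),("red",[.471,.201,.018])]: print(n,proj(f,p)*1.5625)
R=Ro.from_euler("xyz",[np.pi,0,np.pi]).as_matrix()
print(delta(s,[.40,-.15,.25],R))
E
```

```text
1.55 [-7.13491190e-01 -8.40319582e-03  2.66329976e-01  1.90892814e+00
  1.44315692e-03  1.24116173e+00  1.12129527e+00] [0.44927881 0.18616624 0.25199233] [ 3.14099964e+00 -7.18618537e-04  3.13972983e+00]
amber [[338.66388709 423.004894  ]]
red [[420.47953325 306.65385627]]
(array([ 0.2433, -1.6813,  0.0091]), array([ 0.0008, -0.0009, -0.0024]))
```

View pics/w1.png

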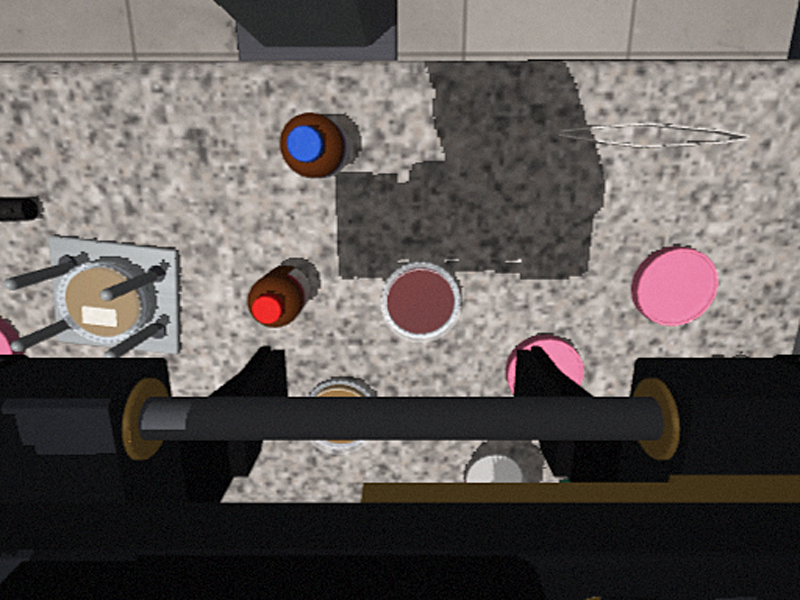

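Wrist view: red plate centre at (421,301), carrier plate at about (104,301), amber partly hidden at (342,410). The calibration agrees well. Now looking at the stand.

>>> jog_arm([
  {"offset":[0,-0.9,0],"rotation":[0,0,0]},
  {"offset":[0,-0.9,0],"rotation":[0,0,0]},
  {"offset":[0,-0.9,0],"rotation":[0,0,0]},
  {"offset":[0,-0.9,0],"rotation":[0,0,0]},
  {"offset":[0,-0.9,0],"rotation":[0,0,0]},
])

```text
clock: 2.1
ee_pos: [0.4492, 0.0024, 0.2529]
orientation: [-3.142, 0.001, 3.135]
contact_force: [0.8, -0.0, -0.7]
width: 0.0869
grip_force: 0.0
```

>>> jog_arm([
  {"offset":[0.0,-0.9,0],"rotation":[0,0,0]},
  {"offset":[0.0,-0.9,0],"rotation":[0,0,0]},
  {"offset":[0.0,-0.9,0],"rotation":[0,0,0]},
  {"offset":[0.0,-0.9,0],"rotation":[0,0,0]},
  {"offset":[0.0,-0.9,0],"rotation":[0,0,0]},
  {"offset":[0.0,-0.9,0],"rotation":[0,0,0]},
])

```text
clock: 2.7
ee_pos: [0.4497, -0.173, 0.2523]
orientation: [3.141, 0.0, -3.142]
contact_force: [0.8, -0.2, -0.8]
width: 0.0872
grip_force: 0.0
```

```bash
python3 - <<'E'
from h import *
from bench import monitor,optics
s=monitor.sense(); f=wcam(optics.grab_frame("wrist"),s)
print(s["clock"],s["q"],s["ee_pos"],s["orientation"])
pickle.dump(f,open("w2.pkl","wb")); cv2.imwrite("pics/w2.png",cv2.resize(f["img"][:245,:,::-1],(800,383),interpolation=cv2.INTER_CUBIC))
for n,p in [("stand",[.478,-.281,.006]),("carr",[.468,-.031,.007])]: print(n,proj(f,p)*1.5625)
E
```

```text
2.7 [-0.3816272  -0.04069368  0.68591356  1.93051965  0.02633448  1.24270357
  1.86624398] [ 0.44967106 -0.17303713  0.25229989] [ 3.14078216e+00  2.25546057e-04 -3.14153712e+00]
stand [[259.32269655 310.2806322 ]]
carr [[587.40177013 297.72203097]]
```

View pics/w2.png

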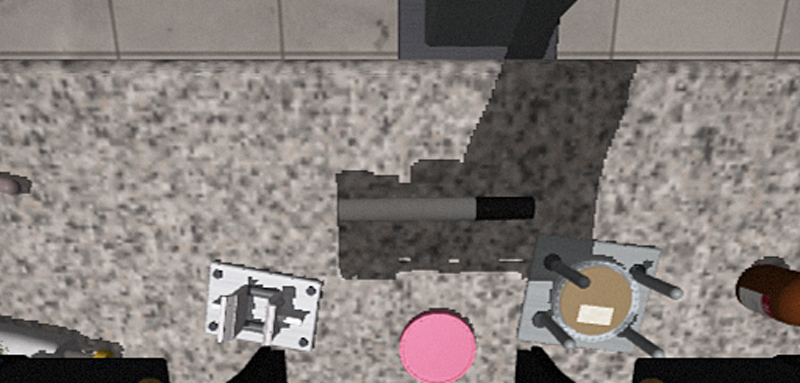

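Stand foot corners at about (211,261),(326,280),(317,350),(205,332), with its slot axis close to world y. Carrier foot corners at about (536,236),(662,246),(650,350),(519,342). I'll enlarge both and fit the arm kinematics to check tilted poses.

```bash
cat > kin.py <<'E'
from h import *
from scipy.optimize import least_squares
D=[([-1.23190269,0.32178524,-0.07007633,1.45167394,0.02260609,1.37079754,-0.05690338],[0.20733622,0.61559928,0.29118638],[-3.13971843,1.07e-4,2.81681952]),
([-.943355112,.0162466,.0342334,1.8022474,-3.949e-4,1.3226827,.65406415],[.331547,.38275312,.2924613],[3.14136,3.96e-4,3.13389]),
([-.713491190,-.00840319,.266329976,1.90892814,.00144315692,1.24116173,1.12129527],[.44927881,.18616624,.25199233],[3.141,-7.186e-4,3.13973]),
([-.3816272,-.04069368,.68591356,1.93051965,.02633448,1.24270357,1.86624398],[.44967106,-.17303713,.25229989],[3.14078,2.25e-4,-3.14154])]
def A(R=None,t=(0,0,0)):
    M=np.eye(4); M[:3,3]=t
    if R is not None: M[:3,:3]=R.as_matrix()
    return M
rz=lambda a:A(Ro.from_euler("z",a)); ry=lambda a:A(Ro.from_euler("y",a))
def fk(q,P,S):
    h,a1,L1,a2,a3,L2,a4,L3,c7=P
    return A(t=(0,0,h))@rz(S[0]*q[0])@A(t=(a1,0,0))@ry(q[1])@A(t=(0,0,L1))@rz(S[1]*q[2])@A(t=(a2,0,0))@ry(q[3])@A(t=(a3,0,L2))@rz(S[2]*q[4])@ry(q[5])@A(t=(a4,0,L3))@rz(S[3]*q[6]+c7)
def fit(S,data=D):
    def res(P):
        r=[]
        for q,p,o in data:
            T=fk(q,P,S); r+=list((T[:3,3]-p)*1000)
            r+=list(Ro.from_matrix(T[:3,:3].T@Ro.from_euler("xyz",o).as_matrix()).as_rotvec()*300)
        r+=list((P-P0)[:8]*2); return np.array(r)
    P0=np.array([.3,0,.4,0,0,.4,0,.25,0]); best=None
    for c in (0,np.pi/2,-np.pi/2,np.pi):
        P0[8]=c; s=least_squares(res,P0)
        if best is None or s.cost<best.cost: best=s
    return best
if __name__=="__main__":
    import itertools
    for S in itertools.product((-1,1),repeat=4):
        b=fit(S)
        print(S,round(b.cost,1),np.round(b.x,3)) if b.cost<2000 else None
    f=pickle.load(open("w2.pkl","rb")); i=f["img"][:,:,::-1]
    a=cv2.resize(i[160:230,125:215],None,fx=6,fy=6,interpolation=cv2.INTER_CUBIC); b=cv2.resize(i[145:235,325:445],None,fx=5,fy=5,interpolation=cv2.INTER_CUBIC)[:420]
    b=cv2.resize(i[150:234,328:430],None,fx=5,fy=5,interpolation=cv2.INTER_CUBIC)
    o=np.zeros((560,800,3),np.uint8)
    a=cv2.resize(i[162:227,128:208],None,fx=5,fy=5,interpolation=cv2.INTER_CUBIC); b=cv2.resize(i[148:228,330:425],None,fx=4,fy=4,interpolation=cv2.INTER_CUBIC)
    o[:325,:400]=a; o[:320,410:790]=b; cv2.imwrite("pics/z2.png",o[:330])
E
python3 kin.py
```

```text
(-1, -1, -1, -1) 792.2 [ 4.850e-01 -3.400e-02  5.300e-01  0.000e+00 -1.950e-01  4.910e-01
  1.000e-03  7.890e-01  1.571e+00]
(-1, -1, 1, -1) 841.4 [-0.478 -0.017  0.463  0.003 -0.042  0.511 -0.008 -0.393  1.564]
```

View pics/z2.png

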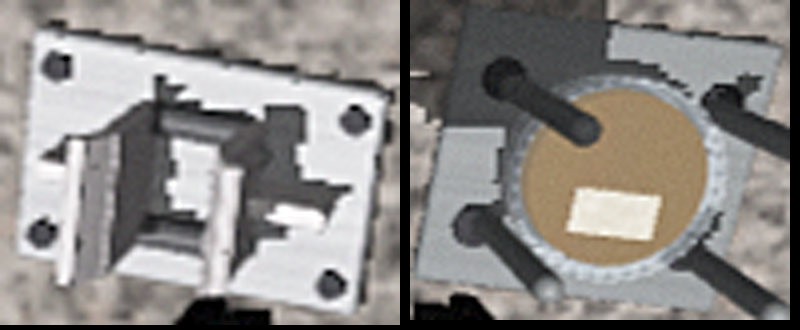

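Stand bolt holes are in the left crop at (58,67),(355,121),(330,283),(42,232). Carrier rod feet are in the right crop at (93,78),(312,100),(65,222),(290,250), with the plate centre at about (205,178).

```bash
python3 - <<'E'
from h import *
f=pickle.load(open("w2.pkl","rb"))
def pts(P,o,s,z): return np.array([atz(f,((x+.5)/s-.5+o[0],(y+.5)/s-.5+o[1]),z)[:2] for x,y in P])
H=pts([(58,67),(355,121),(330,283),(42,232)],(128,162),5,.006); C=pts([(35,30),(390,92),(358,310),(18,250)],(128,162),5,.006)
for q in (H,C):
    e=(q[1]-q[0]+q[2]-q[3])/2; g=(q[3]-q[0]+q[2]-q[1])/2
    print("stand",q.mean(0),np.linalg.norm(e),np.degrees(np.arctan2(*e[::-1])),np.linalg.norm(g),np.degrees(np.arctan2(*g[::-1])))
q=pts([(93,78),(312,100),(290,250),(65,222)],(330,148),4,.008); 
e=(q[1]-q[0]+q[2]-q[3])/2; g=(q[3]-q[0]+q[2]-q[1])/2
print("carr",q.mean(0),np.linalg.norm(e),np.degrees(np.arctan2(*e[::-1])),np.linalg.norm(g),np.degrees(np.arctan2(*g[::-1])))
print("plate",pts([(205,177)],(330,148),4,.025))
q=pts([(60,10),(370,45),(300,305),(5,278)],(330,148),4,.007);e=(q[1]-q[0]);g=q[3]-q[0];print(q,np.degrees(np.arctan2(*e[::-1])),np.degrees(np.arctan2(*g[::-1])),q[[1,3]].mean(0),q[[0,2]].mean(0))
# plates: ellipse by colour in w1
w=pickle.load(open("w1.pkl","rb")); print("red",atz(w,(421/1.5625,301/1.5625),.018))
hsv=cv2.cvtColor(w["img"],cv2.COLOR_RGB2HSV); im=w["img"].astype(int)
m=((im[...,0]-im[...,1]>15)&(abs(im[...,1]-im[...,2])<15)).astype(np.uint8); m[:165]=0;m[220:]=0;m[:,:240]=0;m[:,300:]=0
n,l,st,ce=cv2.connectedComponentsWithStats(m); k=1+st[1:,4].argmax(); print(st[k],ce[k],"red agar",atz(w,ce[k],.01),atz(w,ce[k],.006))
t=pickle.load(open("top.pkl","rb")); im=t["img"].astype(int)
for nm,c in (("amber",(219.5,182.4)),("red",(199.7,211)),("first",(270,213))):
    x0,y0=int(c[0])-14,int(c[1])-14; sub=im[y0:y0+28,x0:x0+28]
    m=((sub[...,0]-sub[...,2]>(45 if nm!="red" else 30))).astype(np.uint8)
    n,l,st,ce=cv2.connectedComponentsWithStats(m); k=1+st[1:,4].argmax(); u=ce[k]+[x0,y0]; print(nm,st[k],u,atz(t,u,.01))
E
```

```text
stand [ 0.47606745 -0.27964302] 0.07007249452090321 79.17374233193142 0.041601292387525794 -11.45506926868871
stand [ 0.47502317 -0.27855682] 0.08313887694321344 79.41226614987275 0.055482946716179676 -10.69769797321012
carr [ 0.46532448 -0.03024406] 0.06681356097065494 83.3525761028163 0.0449360557462533 -3.0708480905584397
plate [[ 0.46460698 -0.03285815]]
[[ 0.42010755 -0.07197441]
 [ 0.43024676  0.01807283]
 [ 0.51036441  0.00874999]
 [ 0.50147068 -0.08216813]] 83.5756200024458 -7.141187111082488 [ 0.46585872 -0.03204765] [ 0.46523598 -0.03161221]
red [0.466672  0.2013424 0.018    ]
[ 248  171   43   43 1436] [268.68245125 192.01880223] red agar [0.46816277 0.20082068 0.01      ] [0.46927952 0.20099782 0.006     ]
amber [  7   7  16  15 189] [219.46031746 182.12698413] [0.56836883 0.1377952  0.01      ]
red [  7   7  16  15 185] [199.35675676 210.77297297] [0.47250215 0.20245678 0.01      ]
first [  7   6  15  16 154] [269.83116883 213.35714286] [ 0.46716629 -0.03016777  0.01      ]
```

>>> jog_arm([
  {"offset":[0,0,0],"rotation":[0,0,1]},
  {"offset":[0,0,0],"rotation":[0,0,1]},
  {"offset":[0,0,0],"rotation":[0,0,1]},
  {"offset":[0,0,0],"rotation":[0,0,1]},
  {"offset":[0,0,0],"rotation":[0,0,1]},
  {"offset":[0,0,0],"rotation":[0,0,1]},
])

```text
clock: 3.35
ee_pos: [0.4495, -0.1723, 0.2522]
orientation: [3.141, -0.001, 2.355]
contact_force: [-0.5, 1.1, 0.2]
width: 0.0872
grip_force: 0.0
```

```bash
cat > log.py <<'E'
from bench import monitor
import json
s=monitor.sense(); open("poses.jsonl","a").write(json.dumps([list(map(float,s[k])) for k in("q","ee_pos","orientation")])+"\n")
print(round(s["clock"],2),s["q"].round(3),s["ee_pos"].round(4),s["orientation"].round(3),s["contact_force"].round(1),round(s["width"],4),round(s["grip_force"],1))
E
python3 log.py
```

```text
3.35 [-0.362 -0.04   0.665  1.931  0.025  1.243  1.078] [ 0.4495 -0.1723  0.2522] [ 3.141e+00 -1.000e-03  2.355e+00] [-0.5  1.1  0.2] 0.0872 0.0
```

>>> jog_arm([
  {"offset":[0,0,0],"rotation":[0,0.5,1]},
  {"offset":[0,0,0],"rotation":[0,0.5,1]},
  {"offset":[0,0,0],"rotation":[0,0.5,1]},
  {"offset":[0,0,0],"rotation":[0,0.5,1]},
  {"offset":[0,0,0],"rotation":[0,0.5,1]},
  {"offset":[0,0,0],"rotation":[0,0.5,1]},
])

```text
clock: 3.95
ee_pos: [0.4499, -0.1725, 0.2519]
orientation: [-2.984, -0.354, 1.53]
contact_force: [-0.1, -0.3, -0.6]
width: 0.0861
grip_force: 0.0
```

```bash
python3 log.py; python3 -c "
from h import *
from bench import monitor
s=monitor.sense()
a=np.radians(79.3)
R=Ro.from_euler('xyz',[np.pi,0,a]).as_matrix()@Ro.from_euler('y',65,degrees=True).as_matrix()
p=np.array([.4755,-.279,.12])-R[:,2]*.065
print(p,delta(s,p,R))"
```

```text
3.95 [-0.229  0.222  0.793  1.773 -0.374  1.545  0.637] [ 0.4499 -0.1725  0.2519] [-2.984 -0.354  1.53 ] [-0.1 -0.3 -0.6] 0.0861 0.0
[ 0.46456238 -0.33688573  0.14747019] (array([-0.9488,  0.1378,  0.1869]), array([-0.3189,  1.0021,  0.0622]))
```

>>> jog_arm([
  {"offset":[-0.95,0.14,0],"rotation":[-0.32,1,0.06]},
  {"offset":[-0.95,0.14,0],"rotation":[-0.32,1,0.06]},
  {"offset":[-0.95,0.14,0],"rotation":[-0.32,1,0.06]},
  {"offset":[-0.95,0.14,0],"rotation":[-0.32,1,0.06]},
  {"offset":[-0.95,0.14,0.18],"rotation":[-0.32,1,0.06]},
  {"offset":[-0.95,0.14,0.18],"rotation":[-0.32,1,0.06]},
  {"offset":[-0.95,0.14,0.18],"rotation":[-0.32,1,0.06]},
  {"offset":[-0.95,0.14,0.18],"rotation":[-0.32,1,0.06]},
  {"offset":[-0.95,0.14,0.18],"rotation":[-0.32,1,0.06]},
  {"offset":[-0.95,0.14,0.18],"rotation":[-0.32,1,0.06]},
])

```text
clock: 4.95
ee_pos: [0.4656, -0.34, 0.1513]
orientation: [3.123, -1.128, 1.405]
contact_force: [-1.4, 0.1, -0.2]
width: 0.0867
grip_force: 0.0
```

```bash
python3 log.py; python3 - <<'E'
from h import *
from bench import monitor,optics
s=monitor.sense()
a=np.radians(79.3)
R=Ro.from_euler('xyz',[np.pi,0,a]).as_matrix()@Ro.from_euler('y',65,degrees=True).as_matrix()
p=np.array([.4755,-.279,.12])-R[:,2]*.065
print(p,delta(s,p,R))
f=wcam(optics.grab_frame("wrist"),s);pickle.dump(f,open("w3.pkl","wb"))
g=optics.grab_frame("side")
o=np.zeros((600,800,3),np.uint8); o[:300,:400]=cv2.resize(f["img"],(400,300)); o[:,400:]=cv2.resize(g["img"][100:400,250:510],(400,450))[:600].shape and 0
o=np.hstack([cv2.resize(f["img"],(400,300)),cv2.resize(g["img"],(400,300))]); cv2.imwrite("pics/w3.png",o[:,:,::-1])
E
```

```text
4.95 [ 0.531  0.851  0.598  1.469 -1.023  2.014  1.13 ] [ 0.4656 -0.34    0.1513] [ 3.123 -1.128  1.405] [-1.4  0.1 -0.2] 0.0867 0.0
[ 0.46456238 -0.33688573  0.14747019] (array([-0.0111, -0.008 ,  0.0214]), array([0.    , 0.0076, 0.0113]))
```

View pics/w3.png

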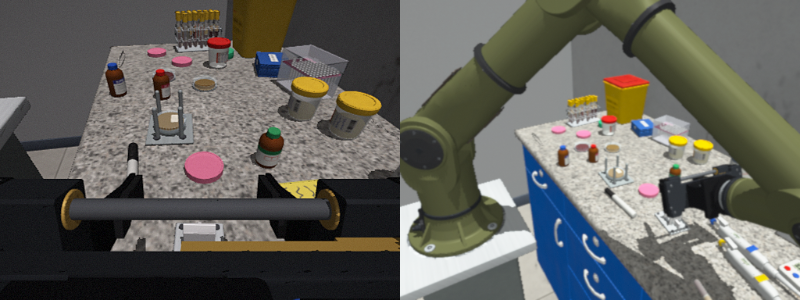

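The picture shows the 65° tilt is reachable above the stand at (200,235) in the wrist view, and the pipettes lie under the forearm. I'll refit the kinematics with lateral offsets to check clearance.

```bash
cat > kin2.py <<'E'
from kin import *
import json,itertools
D2=D+[tuple(json.loads(l)) for l in open("poses.jsonl")]
def chain(q,P,S):
    "base,(rz,off)(ry,off)...: offsets after each joint, 3 each for 1..5 reduced"
    h,x1,y1,L1,x2,y2,x3,y3,L2,x4,y4,L3,c7,c1=P
    T=[A(t=(0,0,h))@rz(S[0]*q[0]+c1)@A(t=(x1,y1,0))]
    T.append(T[-1]@ry(S[4]*q[1])@A(t=(0,0,L1)))
    T.append(T[-1]@rz(S[1]*q[2])@A(t=(x2,y2,0)))
    T.append(T[-1]@ry(S[5]*q[3])@A(t=(x3,y3,L2)))
    T.append(T[-1]@rz(S[2]*q[4]))
    T.append(T[-1]@ry(S[6]*q[5])@A(t=(x4,y4,L3)))
    T.append(T[-1]@rz(S[3]*q[6]+c7)); return T
def fit2(S,c,data):
    P0=np.array([.3,0,0,.4,0,0,0,0,.4,0,0,.25,c,0])
    def res(P):
        r=[]
        for q,p,o in data:
            T=chain(q,P,S)[-1]; r+=list((T[:3,3]-p)*1000)+list(Ro.from_matrix(T[:3,:3].T@Ro.from_euler("xyz",o).as_matrix()).as_rotvec()*300)
        return np.array(r+list((P-P0)*1))
    return least_squares(res,P0)
if __name__=="__main__":
    out=[]
    for S in itertools.product((-1,1),repeat=4):
        for c in (0,np.pi/2,np.pi,-np.pi/2):
            S2=S+(1,1,1); b=fit2(S2,c,D2); out.append((b.cost,S2,b.x))
    out.sort(key=lambda t:t[0])
    for o in out[:3]: print(round(o[0],1),o[1],np.round(o[2],3))
    pickle.dump(out[0][1:],open("kin.pkl","wb")); S,P=out[0][1:]
    for T in chain(D2[-1][0],P,S): print(T[:3,3].round(3))
E
python3 kin2.py
```

```text
0.0 (-1, -1, -1, -1, 1, 1, 1) [ 0.249  0.    -0.016  0.468 -0.    -0.005  0.    -0.005  0.513 -0.
 -0.     0.299  1.571 -0.   ]
1.2 (-1, -1, -1, -1, 1, 1, 1) [ 0.249  0.    -0.016  0.468 -0.    -0.005  0.    -0.005  0.513 -0.
 -0.     0.299  1.571  0.   ]
1.2 (-1, -1, -1, -1, 1, 1, 1) [ 0.25  -0.    -0.016  0.468 -0.    -0.005  0.    -0.005  0.513 -0.
 -0.     0.299  1.571 -0.   ]
[-0.008 -0.013  0.249]
[ 0.296 -0.191  0.558]
[ 0.292 -0.194  0.56 ]
[ 0.416 -0.606  0.279]
[ 0.416 -0.606  0.279]
[ 0.466 -0.34   0.151]
[ 0.466 -0.34   0.151]
```

```bash
cat > ik.py <<'E'
from kin2 import *
S,P=pickle.load(open("kin.pkl","rb"))
lo=np.array([-2.86,-.3,-1.38,.06,-1.56,.09,-2.69]);hi=np.array([2.86,2.09,1.24,2.45,4.7,2.05,2.69])
def pose(c,yaw,tilt,r):
    "plate centre c, r ahead of TCP, tool tilted (deg) about its y"
    R=Ro.from_euler("xyz",[np.pi,0,np.radians(yaw)]).as_matrix()@Ro.from_euler("y",tilt,degrees=True).as_matrix()
    return np.array(c)-R[:,2]*r,R
def ik(p,R,q0,n=12):
    rng=np.random.default_rng(0);best=None
    for k in range(n):
        x0=np.clip(q0 if k==0 else q0+rng.normal(0,.5,7),lo+.05,hi-.05)
        f=lambda q:np.r_[(lambda T:np.r_[(T[:3,3]-p)*100,Ro.from_matrix(T[:3,:3].T@R).as_rotvec()*30])(chain(q,P,S)[-1]),.01*(q-q0)]
        s=least_squares(f,x0,bounds=(lo,hi))
        if best is None or s.cost<best.cost:best=s
    return best.x,np.abs(best.fun[:6]).max()
if __name__=="__main__":
    q0=np.array(D2[-1][0]); qd=np.array(D2[4][0])
    def t(n,*a,q=q0):
        x,e=ik(*pose(*a),q); print(n,a[1:],"err",round(e,3),"marg",np.minimum(x-lo,hi-x).round(2),"q",x.round(2))
    for th in(15,20,25): t("stand",(.4755,-.279,.041),79.3,90-th,65)if 0 else t("stand",(.4755,-.279,.041),79.3,90-th,.065)
    for th in(20,25):
        t("red",(.468,.201,.009),80,-th,.065,q=qd); t("amb",(.565,.137,.009),80,-th,.065,q=qd); t("redyaw180",(.468,.201,.009),180,-th,.065,q=qd); 
    for ph in(30,45,60):
        t("regrasp",(.4755,-.279,.041),79.3,-ph,.06,q=qd); t("carr34",(.4655,-.032,.034),83.3,90-ph,.06)
E
python3 ik.py
```

```text
stand (79.3, 75, 0.065) err 0.0 marg [2.22 1.03 0.76 1.05 0.48 0.   1.49] q [ 0.64  1.06  0.48  1.4  -1.08  2.05  1.2 ]
stand (79.3, 70, 0.065) err 0.0 marg [2.27 1.07 0.7  1.01 0.49 0.05 1.48] q [ 0.59  1.02  0.54  1.44 -1.07  2.    1.21]
stand (79.3, 65, 0.065) err 0.0 marg [2.31 1.12 0.67 0.98 0.52 0.11 1.49] q [ 0.55  0.97  0.57  1.47 -1.04  1.94  1.2 ]
red (80, -20, 0.065) err 0.0 marg [1.66 0.8  0.55 0.59 1.5  0.94 2.01] q [-1.2   0.5   0.69  1.86 -0.06  1.11 -0.68]
amb (80, -20, 0.065) err 0.0 marg [1.84 0.93 0.5  0.73 1.44 0.93 2.23] q [-1.02  0.63  0.74  1.72 -0.12  1.12 -0.46]
redyaw180 (180, -20, 0.065) err 0.0 marg [2.01 0.37 0.98 0.16 1.92 0.42 2.  ] q [-0.85  0.07  0.26  2.29  0.36  0.51  0.69]
red (80, -25, 0.065) err 0.0 marg [1.62 0.87 0.52 0.64 1.51 0.87 1.99] q [-1.24  0.57  0.72  1.81 -0.05  1.18 -0.7 ]
amb (80, -25, 0.065) err 0.0 marg [1.8  0.99 0.48 0.77 1.47 0.88 2.19] q [-1.06  0.69  0.76  1.68 -0.09  1.17 -0.5 ]
redyaw180 (180, -25, 0.065) err 0.0 marg [1.99 0.35 1.01 0.1  2.15 0.36 2.25] q [-0.87  0.05  0.23  2.35  0.59  0.45  0.44]
regrasp (79.3, -30, 0.06) err 0.0 marg [2.1  0.83 0.16 0.41 1.65 0.72 2.69] q [-0.76  0.53  1.08  2.04  0.09  0.81  0.  ]
carr34 (83.3, 60, 0.06) err 0.0 marg [2.68 0.95 0.73 0.48 0.48 0.47 1.49] q [ 0.18  0.65  0.51  1.97 -1.08  1.58  1.2 ]
regrasp (79.3, -45, 0.06) err 0.0 marg [1.9  1.12 0.04 0.4  1.61 0.7  2.58] q [-0.96  0.82  1.2   2.05  0.05  0.79 -0.11]
carr34 (83.3, 45, 0.06) err 0.0 marg [2.8  0.76 0.7  0.41 0.62 0.71 1.67] q [ 0.06  0.46  0.54  2.04 -0.94  1.34  1.02]
regrasp (79.3, -60, 0.06) err 0.0 marg [1.82 1.01 0.05 0.43 1.64 0.74 2.43] q [-1.04  1.08  1.19  2.02  0.08  0.83 -0.26]
carr34 (83.3, 30, 0.06) err 0.0 marg [2.83 0.58 0.78 0.36 0.85 0.95 1.95] q [-0.03  0.28  0.46  2.09 -0.71  1.1   0.74]
```

```bash
cat > go.py <<'E'
import sys
from ik import *
from bench import monitor
s=monitor.sense()
for a in sys.argv[1:]:
    v=list(map(float,a.split(","))); p,R=pose(v[:3],*v[3:6]); print(a,*delta(s,p,R))
E
python3 go.py .45,-.17,.25,80,20,.065 .468,.201,.06,80,-22,.065
```

```text
.45,-.17,.25,80,20,.065 [ 1.0303 -0.2232  0.3006] [ 0.0153 -0.9929 -0.003 ]
.468,.201,.06,80,-22,.065 [ 1.0559 -0.4833  2.5817] [ 0.0142 -1.9262 -0.0089]
```

>>> jog_arm([
  {"offset":[0.6,-0.1,-0.1],"rotation":[0,-0.2,0]},
  {"offset":[1,-0.22,0.3],"rotation":[0,-1,0]},
  {"offset":[1,-0.22,0.3],"rotation":[0,-1,0]},
  {"offset":[1,-0.22,0.3],"rotation":[0,-1,0]},
  {"offset":[1,-0.22,0.3],"rotation":[0,-1,0]},
  {"offset":[1,-0.22,0.3],"rotation":[0,-1,0]},
  {"offset":[1,-0.22,0.3],"rotation":[0,-1,0]},
  {"offset":[1,-0.22,0.3],"rotation":[0,-1,0]},
  {"offset":[1,-0.22,0.3],"rotation":[0,-1,0]},
])

```text
clock: 5.95
ee_pos: [0.4452, -0.1969, 0.3038]
orientation: [3.139, -0.346, 1.382]
contact_force: [-0.8, 0.2, -0.8]
width: 0.0868
grip_force: 0.0
```

```bash
python3 log.py; python3 go.py .455,.03,.2,80,-21,.065 .468,.201,.06,80,-22,.065
```

```text
5.95 [-0.21   0.034  0.792  1.807 -0.346  1.453  0.46 ] [ 0.4452 -0.1969  0.3038] [ 3.139 -0.346  1.382] [-0.8  0.2 -0.8] 0.0868 0.0
.455,.03,.2,80,-21,.065 [ 1.0936 -0.1677  0.6223] [ 0.0035 -0.9067 -0.0194]
.468,.201,.06,80,-22,.065 [ 1.6624 -0.2669  1.5731] [ 0.0034 -0.9289 -0.0194]
```

>>> jog_arm([
  {"offset":[1,-0.16,0.5],"rotation":[0,-0.93,-0.02]},
  {"offset":[1,-0.16,0.5],"rotation":[0,-0.93,-0.02]},
  {"offset":[1,-0.16,0.5],"rotation":[0,-0.93,-0.02]},
  {"offset":[1,-0.16,0.5],"rotation":[0,-0.93,-0.02]},
  {"offset":[1,-0.16,0.5],"rotation":[0,-0.93,-0.02]},
  {"offset":[1,-0.16,0.5],"rotation":[0,-0.93,-0.02]},
  {"offset":[1,-0.16,0.5],"rotation":[0,-0.93,-0.02]},
])

```text
clock: 6.65
ee_pos: [0.4556, 0.0293, 0.2758]
orientation: [-3.141, 0.389, 1.402]
contact_force: [0.7, -0.5, -0.8]
width: 0.087
grip_force: 0.0
```

```bash
python3 log.py; python3 go.py .468,.201,.06,80,-22,.065  .468,.201,.009,80,-22,.065
```

```text
6.65 [-0.593  0.011  0.254  1.888  0.337  1.448 -0.584] [0.4556 0.0293 0.2758] [-3.141  0.389  1.402] [ 0.7 -0.5 -0.8] 0.087 0.0
.468,.201,.06,80,-22,.065 [ 1.2003 -0.0822  0.3491] [0.0019 0.0059 0.0068]
.468,.201,.009,80,-22,.065 [ 1.2969 -0.082   0.5851] [0.0019 0.0059 0.0068]
```

>>> jog_arm([
  {"offset":[1,-0.08,-0.1],"rotation":[0,0,0]},
  {"offset":[1,-0.08,-0.1],"rotation":[0,0,0]},
  {"offset":[1,-0.08,-0.1],"rotation":[0,0,0]},
  {"offset":[1,-0.08,-0.1],"rotation":[0,0,0]},
  {"offset":[1.0,-0.08,-0.1],"rotation":[0,0,0]},
  {"offset":[1.0,-0.08,-0.1],"rotation":[0,0,0]},
])

```text
clock: 7.25
ee_pos: [0.4741, 0.219, 0.2203]
orientation: [3.139, 0.387, 1.395]
contact_force: [0.0, -0.3, -0.0]
width: 0.0864
grip_force: 0.0
```

```bash
python3 log.py; python3 go.py .468,.201,.04,80,-22,.065  .468,.201,.009,80,-22,.065; python3 - <<'E'
from h import *
from bench import monitor,optics
s=monitor.sense(); f=wcam(optics.grab_frame("wrist"),s)
print(proj(f,[[.468,.201,.009],[.565,.137,.009]]))
im=f["img"].astype(int); m=((im[...,0]-im[...,1]>15)&(abs(im[...,1]-im[...,2])<20)&(im[...,0]<150)).astype(np.uint8)
n,l,st,ce=cv2.connectedComponentsWithStats(m)
for k in range(1,n):
    if st[k,4]>150: print(st[k],ce[k],atz(f,ce[k],.009))
E
```

```text
7.25 [-0.747  0.263  0.131  1.72   0.239  1.443 -0.856] [0.4741 0.219  0.2203] [3.139 0.387 1.395] [ 0.  -0.3 -0. ] 0.0864 0.0
.468,.201,.04,80,-22,.065 [ 0.2524 -0.016   0.5452] [ 0.0033  0.0043 -0.0014]
.468,.201,.009,80,-22,.065 [ 0.311  -0.0165  0.6887] [ 0.0033  0.0043 -0.0014]
[[253.24045032 121.09863027]
 [353.40066322 161.44010836]]
[427   0  21  72 520] [434.66538462  30.26153846] [0.6267523 0.2524408 0.009    ]
[ 229   93   52   52 2047] [254.5061065  119.34636053] [0.46953205 0.20256549 0.009     ]
[246 196  33  37 521] [260.90978887 213.03838772] [0.45562407 0.08156289 0.009     ]
[145 198  38  25 267] [164.92509363 205.19475655] [0.34497032 0.11414853 0.009     ]
[300 294  33  13 177] [314.46892655 297.97740113] [ 0.50996567 -0.11321914  0.009     ]
```

>>> jog_arm([
  {"offset":[0.255,-0.01,0.535],"rotation":[0,0,0]},
  {"offset":[0.255,-0.01,0.535],"rotation":[0,0,0]},
  {"offset":[0.255,-0.01,0.535],"rotation":[0,0,0]},
  {"offset":[0.255,-0.01,0.535],"rotation":[0,0,0]},
])

```text
clock: 7.7
ee_pos: [0.4722, 0.2241, 0.101]
orientation: [3.14, 0.39, 1.394]
contact_force: [-0.2, 0.4, -0.0]
width: 0.0869
grip_force: 0.0
```

```bash
python3 log.py; python3 go.py .469,.202,.009,80,-22,.065; python3 - <<'E'
from h import *
from bench import monitor,optics
s=monitor.sense(); f=wcam(optics.grab_frame("wrist"),s)
im=f["img"].astype(int); m=((im[...,0]-im[...,1]>15)&(abs(im[...,1]-im[...,2])<20)&(im[...,0]<150)).astype(np.uint8)
n,l,st,ce=cv2.connectedComponentsWithStats(m); k=1+st[1:,4].argmax(); print(st[k],ce[k],atz(f,ce[k],.009))
E
```

```text
7.7 [-0.748  0.398  0.124  1.81   0.234  1.23  -0.914] [0.4722 0.2241 0.101 ] [3.14  0.39  1.394] [-0.2  0.4 -0. ] 0.0869 0.0
.469,.202,.009,80,-22,.065 [0.0696 0.0034 0.143 ] [ 0.0006  0.0077 -0.0024]
[ 221  177   77   54 3222] [259.00496586 203.44040968] [0.46948702 0.20104722 0.009     ]
```

>>> jog_arm([
  {"offset":[0.069,0.003,0.13],"rotation":[0,0.006,0]},
  {"offset":[0.069,0.003,0.142],"rotation":[0,0.006,0]},
  {"offset":[0.069,0.003,0.142],"rotation":[0,0.006,0]},
])

```text
clock: 8.05
ee_pos: [0.4747, 0.2293, 0.0731]
orientation: [3.136, 0.38, 1.396]
contact_force: [-0.3, 0.6, 0.1]
width: 0.0872
grip_force: 0.0
```

```bash
python3 log.py; python3 go.py .469,.202,.009,80,-22,.065
```

```text
8.05 [-0.747  0.438  0.12   1.818  0.232  1.174 -0.926] [0.4747 0.2293 0.0731] [3.136 0.38  1.396] [-0.3  0.6  0.1] 0.0872 0.0
.469,.202,.009,80,-22,.065 [-0.0094 -0.0046  0.0241] [ 0.0073 -0.0045 -0.0006]
```

>>> jog_arm([
  {"offset":[0,0,0],"rotation":[0,0,0]},
  {"offset":[0,0,0],"rotation":[0,0,0]},
])

```text
clock: 8.25
ee_pos: [0.4748, 0.2306, 0.0732]
orientation: [3.135, 0.379, 1.397]
contact_force: [-0.8, -0.3, -0.2]
width: 0.0869
grip_force: 0.0
```

```bash
for i in 1 2 3; do python3 log.py;done; python3 go.py .469,.202,.009,80,-22,.065
```

```text
8.25 [-0.748  0.438  0.119  1.817  0.232  1.173 -0.927] [0.4748 0.2306 0.0732] [3.135 0.379 1.397] [-0.8 -0.3 -0.2] 0.0869 0.0
8.25 [-0.748  0.438  0.119  1.817  0.232  1.173 -0.927] [0.4748 0.2306 0.0732] [3.135 0.379 1.397] [-0.8 -0.3 -0.2] 0.0869 0.0
8.25 [-0.748  0.438  0.119  1.817  0.232  1.173 -0.927] [0.4748 0.2306 0.0732] [3.135 0.379 1.397] [-0.8 -0.3 -0.2] 0.0869 0.0
.469,.202,.009,80,-22,.065 [-0.0152 -0.0037  0.027 ] [ 0.009  -0.0066  0.0007]
```

>>> jog_arm([
  {"offset":[-0.012,-0.004,0.024],"rotation":[0.009,-0.006,0]},
  {"offset":[-0.012,-0.004,0.024],"rotation":[0.009,-0.006,0]},
  {"offset":[-0.012,-0.004,0.024],"rotation":[0.009,-0.006,0]},
])

```text
clock: 8.55
ee_pos: [0.4727, 0.2266, 0.0684]
orientation: [-3.14, 0.385, 1.398]
contact_force: [-0.7, 0.3, 3.8]
width: 0.0867
grip_force: 1.6
```

```bash
python3 log.py; python3 go.py .469,.202,.009,80,-22,.065; python3 -c "
from ik import *
from bench import monitor
s=monitor.sense();T=chain(s['q'],P,S)[-1];print(T[:3,3],Ro.from_matrix(T[:3,:3]).as_euler('xyz'))"
```

```text
8.55 [-0.745  0.444  0.12   1.822  0.23   1.171 -0.924] [0.4727 0.2266 0.0684] [-3.14   0.385  1.398] [-0.7  0.3  3.8] 0.0867 1.6
.469,.202,.009,80,-22,.065 [-0.0037  0.0032 -0.0029] [-0.0015  0.0015  0.0018]
[0.47267773 0.22655724 0.06844216] [-3.13984745  0.38515626  1.39776777]
```

>>> jog_arm([
  {"offset":[-0.002,0,-0.004],"rotation":[0,0,0]},
  {"offset":[-0.002,0,-0.004],"rotation":[0,0,0]},
  {"offset":[-0.002,0,-0.004],"rotation":[0,0,0]},
  {"offset":[-0.002,0,-0.004],"rotation":[0,0,0]},
  {"offset":[-0.002,0,-0.004],"rotation":[0,0,0]},
  {"offset":[-0.002,0,-0.004],"rotation":[0,0,0]},
  {"offset":[-0.002,0,-0.004],"rotation":[0,0,0]},
  {"offset":[-0.002,0,-0.004],"rotation":[0,0,0]},
], fingers=1, force=25)

```text
clock: 9.35
ee_pos: [0.4724, 0.2265, 0.0688]
orientation: [-3.139, 0.385, 1.398]
contact_force: [0.7, -0.0, -0.4]
width: 0.0593
grip_force: 25.1
```

```bash
python3 log.py; python3 go.py .469,.202,.009,80,-22,.065 .469,.202,.11,80,-22,.065  .455,.03,.2,80,20,.065
```

```text
9.35 [-0.745  0.443  0.12   1.822  0.23   1.172 -0.923] [0.4724 0.2265 0.0688] [-3.139  0.385  1.398] [ 0.7 -0.  -0.4] 0.0593 25.1
.469,.202,.009,80,-22,.065 [-0.0025  0.0047 -0.0015] [-0.0022  0.0016  0.002 ]
.469,.202,.11,80,-22,.065 [-0.1923  0.0036 -0.4695] [-0.0022  0.0016  0.002 ]
.455,.03,.2,80,20,.065 [-1.375   0.0821 -0.48  ] [-0.0029  0.935   0.0011]
```

>>> jog_arm([
  {"offset":[-0.04,0,-0.1],"rotation":[0,0,0]},
  {"offset":[-0.1,0,-0.24],"rotation":[0,0,0]},
  {"offset":[-0.19,0,-0.47],"rotation":[0,0,0]},
  {"offset":[-0.3,0,-0.75],"rotation":[0,0,0]},
  {"offset":[-0.5,0.02,-0.8],"rotation":[0,0.2,0]},
  {"offset":[-0.7,0.04,-0.75],"rotation":[0,0.4,0]},
  {"offset":[-0.85,0.06,-0.65],"rotation":[0,0.6,0]},
  {"offset":[-1,0.08,-0.55],"rotation":[0,0.8,0]},
  {"offset":[-1,0.08,-0.5],"rotation":[0,0.93,0]},
  {"offset":[-1,0.08,-0.5],"rotation":[0,0.93,0]},
])

```text
clock: 10.35
ee_pos: [0.4617, 0.0734, 0.2352]
orientation: [-3.136, -0.346, 1.385]
contact_force: [-0.0, 0.1, -0.6]
width: 0.0592
grip_force: 25.0
```

```bash
python3 log.py; python3 go.py  .455,-.1,.2,79.5,25,.065 .4755,-.279,.12,79.3,68,.065
```

```text
10.35 [-0.42  -0.081  0.405  2.044 -0.342  1.13  -0.06 ] [0.4617 0.0734 0.2352] [-3.136 -0.346  1.385] [-0.   0.1 -0.6] 0.0592 25.0
.455,-.1,.2,79.5,25,.065 [-0.8966  0.1248 -0.4497] [-0.0059  0.115  -0.0031]
.4755,-.279,.12,79.3,68,.065 [-2.0548  0.3911 -0.2598] [-0.0077  1.0706 -0.0019]
```

>>> jog_arm([
  {"offset":[-0.25,0.04,-0.2],"rotation":[0,0,0]},
  {"offset":[-0.5,0.08,-0.35],"rotation":[0,0.1,0]},
  {"offset":[-0.75,0.12,-0.4],"rotation":[0,0.25,0]},
  {"offset":[-1,0.16,-0.45],"rotation":[0,0.4,0]},
  {"offset":[-1,0.18,-0.45],"rotation":[0,0.55,0]},
  {"offset":[-1,0.19,-0.45],"rotation":[0,0.7,0]},
  {"offset":[-1,0.19,-0.45],"rotation":[0,0.8,0]},
])

```text
clock: 11.05
ee_pos: [0.4633, -0.1433, 0.2518]
orientation: [-3.124, -0.975, 1.386]
contact_force: [0.1, 0.6, 0.1]
width: 0.0593
grip_force: 25.0
```

```bash
python3 log.py; python3 go.py  .4755,-.279,.12,79.3,68,.065 .4755,-.279,.09,79.3,68,.065
```

```text
11.05 [ 0.055  0.382  0.763  1.856 -0.952  1.778  0.889] [ 0.4633 -0.1433  0.2518] [-3.124 -0.975  1.386] [0.1 0.6 0.1] 0.0593 25.0
.4755,-.279,.12,79.3,68,.065 [-0.9817  0.1755 -0.4934] [-0.0239  0.2699 -0.0012]
.4755,-.279,.09,79.3,68,.065 [-1.1059  0.1769 -0.4093] [-0.0239  0.2699 -0.0012]
```

>>> jog_arm([
  {"offset":[-0.3,0.1,-0.49],"rotation":[-0.02,0.2,0]},
  {"offset":[-0.6,0.17,-0.49],"rotation":[-0.02,0.27,0]},
  {"offset":[-0.8,0.175,-0.49],"rotation":[-0.02,0.27,0]},
  {"offset":[-0.98,0.175,-0.49],"rotation":[-0.02,0.27,0]},
  {"offset":[-0.98,0.175,-0.49],"rotation":[-0.02,0.27,0]},
  {"offset":[-0.98,0.175,-0.49],"rotation":[-0.02,0.27,0]},
  {"offset":[-0.98,0.175,-0.49],"rotation":[-0.02,0.27,0]},
])

```text
clock: 11.75
ee_pos: [0.465, -0.3364, 0.1455]
orientation: [3.138, -1.188, 1.391]
contact_force: [0.0, -0.7, -0.0]
width: 0.059
grip_force: 25.0
```

```bash
python3 log.py; python3 go.py  .4755,-.279,.12,79.3,68,.065 .4755,-.279,.078,79.3,68,.065; python3 - <<'E'
from h import *
from bench import monitor,optics
s=monitor.sense();g=optics.grab_frame("side");f=wcam(optics.grab_frame("wrist"),s);pickle.dump(f,open("w4.pkl","wb"));pickle.dump(g,open("s4.pkl","wb"))
R,p=tool(s);c=p+R@[-.0005,0,.065];print(c,proj(g,c),proj(f,c))
a=np.radians(79.3);u=np.array([np.cos(a),np.sin(a),0]);v=np.array([-np.sin(a),np.cos(a),0])
im=cv2.resize(g["img"][:,:,::-1],None,fx=4,fy=4,interpolation=cv2.INTER_CUBIC)
# predicted slot: inner faces of cheeks top edges at z=.045, and plate outline
for sx in(-.0102,.0102):
    q=proj(g,[np.array([.4755,-.279,z])+u*sx+v*w for w,z in((-.017,.045),(.017,.045),(.017,.01),(-.017,.01))]); cv2.polylines(im,[np.int32(q*4+2)],True,(0,0,255),1)
for sx in(-.009,.009):
    q=proj(g,[c+R@(Ro.from_euler("y",22,degrees=True).as_matrix().T@[.03*np.cos(t),.03*np.sin(t),0])+u*sx for t in np.linspace(0,6.28,40)]); cv2.polylines(im,[np.int32(q*4+2)],True,(0,255,0),1)
q=proj(g,[.4755,-.279,.07])[0]*4; x,y=int(q[0]),int(q[1]); o=im[max(0,y-250):y+250,x-330:x+330]; cv2.imwrite("pics/s4.png",o)
E
```

```text
11.75 [ 0.559  0.876  0.562  1.463 -1.036  2.041  1.127] [ 0.465  -0.3364  0.1455] [ 3.138 -1.188  1.391] [ 0.  -0.7 -0. ] 0.059 25.0
.4755,-.279,.12,79.3,68,.065 [-0.0088 -0.0016 -0.0066] [-0.0037 -0.002   0.0033]
.4755,-.279,.078,79.3,68,.065 [-0.2037 -0.0019  0.0717] [-0.0037 -0.002   0.0033]
[ 0.47594487 -0.27730712  0.12077628] [[353.39661935 234.58169024]] [[256.81670262 242.62281329]]
```

View pics/s4.png

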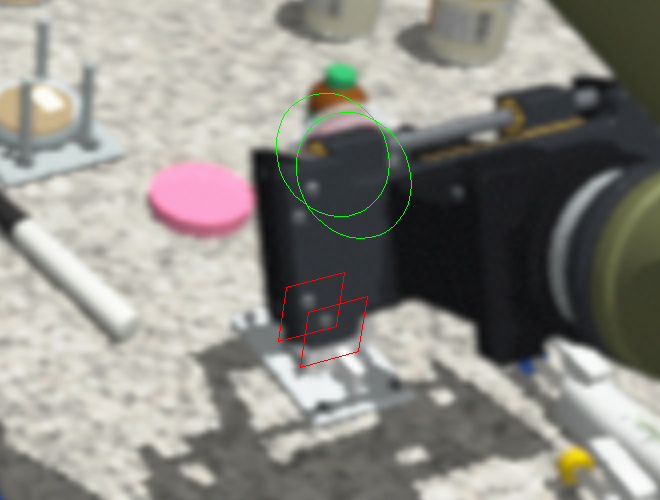

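The picture shows the gripper body hiding the plate, with the stand at about (320,370) beneath. Geometry is consistent and the pipettes should clear. Lowering in steps with a force check.

>>> jog_arm([
  {"offset":[-0.1,-0.002,0.03],"rotation":[-0.004,-0.002,0.003]},
  {"offset":[-0.2,-0.002,0.0717],"rotation":[-0.004,-0.002,0.003]},
  {"offset":[-0.2,-0.002,0.0717],"rotation":[-0.004,-0.002,0.003]},
  {"offset":[-0.2,-0.002,0.0717],"rotation":[-0.004,-0.002,0.003]},
])

```text
clock: 12.25
ee_pos: [0.4637, -0.3389, 0.1044]
orientation: [3.131, -1.185, 1.39]
contact_force: [-0.4, 0.4, 0.5]
width: 0.0588
grip_force: 25.0
```

```bash
python3 log.py; python3 go.py  .4755,-.279,.06,79.3,68,.065 .4755,-.279,.045,79.3,68,.065
```

```text
12.25 [ 0.57   0.933  0.552  1.461 -1.044  2.005  1.171] [ 0.4637 -0.3389  0.1044] [ 3.131 -1.185  1.39 ] [-0.4  0.4  0.5] 0.0588 25.0
.4755,-.279,.06,79.3,68,.065 [-0.0915  0.0017  0.0416] [0.0056 0.0022 0.003 ]
.4755,-.279,.045,79.3,68,.065 [-0.161   0.0014  0.0698] [0.0056 0.0022 0.003 ]
```

>>> jog_arm([
  {"offset":[-0.045,0.0015,0.021],"rotation":[0.005,0.002,0.003]},
  {"offset":[-0.0915,0.0015,0.0416],"rotation":[0.005,0.002,0.003]},
  {"offset":[-0.0915,0.0015,0.0416],"rotation":[0.005,0.002,0.003]},
  {"offset":[-0.0915,0.0015,0.0416],"rotation":[0.005,0.002,0.003]},
])

```text
clock: 12.65
ee_pos: [0.4638, -0.3391, 0.0837]
orientation: [3.141, -1.186, 1.382]
contact_force: [-0.3, 0.2, 0.4]
width: 0.0595
grip_force: 25.0
```

```bash
python3 log.py; python3 go.py  .4755,-.279,.05,79.3,68,.065 .4755,-.279,.043,79.3,68,.065
```

```text
12.65 [ 0.575  0.965  0.545  1.455 -1.047  1.99   1.187] [ 0.4638 -0.3391  0.0837] [ 3.141 -1.186  1.382] [-0.3  0.2  0.4] 0.0595 25.0
.4755,-.279,.05,79.3,68,.065 [-0.0416  0.0017  0.0219] [ 0.0022  0.001  -0.0008]
.4755,-.279,.043,79.3,68,.065 [-0.074   0.0017  0.035 ] [ 0.0022  0.001  -0.0008]
```

>>> jog_arm([
  {"offset":[-0.03,0.0015,0.016],"rotation":[0.002,0.001,0]},
  {"offset":[-0.055,0.0015,0.027],"rotation":[0.002,0.001,0]},
  {"offset":[-0.074,0.0015,0.035],"rotation":[0.002,0.001,0]},
  {"offset":[-0.074,0.0015,0.035],"rotation":[0.002,0.001,0]},
  {"offset":[-0.074,0.0015,0.035],"rotation":[0.002,0.001,0]},
])

```text
clock: 13.15
ee_pos: [0.4643, -0.3383, 0.0675]
orientation: [-3.141, -1.186, 1.383]
contact_force: [0.1, -0.2, 0.2]
width: 0.0591
grip_force: 25.0
```

```bash
python3 log.py; python3 go.py  .4755,-.279,.043,79.3,68,.065 .4755,-.279,.041,79.3,68,.065
```

```text
13.15 [ 0.578  0.989  0.539  1.451 -1.05   1.977  1.201] [ 0.4643 -0.3383  0.0675] [-3.141 -1.186  1.383] [ 0.1 -0.2  0.2] 0.0591 25.0
.4755,-.279,.043,79.3,68,.065 [-0.0004 -0.0001  0.0008] [ 0.0004  0.0005 -0.0005]
.4755,-.279,.041,79.3,68,.065 [-0.0097 -0.0001  0.0046] [ 0.0004  0.0005 -0.0005]
```

>>> jog_arm([
  {"offset":[-0.005,0,0.002],"rotation":[0,0,0]},
  {"offset":[-0.01,0,0.0045],"rotation":[0,0,0]},
  {"offset":[-0.01,0,0.0045],"rotation":[0,0,0]},
  {"offset":[-0.01,0,0.0045],"rotation":[0,0,0]},
])

```text
clock: 13.55
ee_pos: [0.4645, -0.3382, 0.0664]
orientation: [3.139, -1.188, 1.386]
contact_force: [-1.9, -0.8, 5.6]
width: 0.0592
grip_force: 25.0
```

```bash
python3 log.py; python3 go.py  .4755,-.279,.041,79.3,68,.065
```

```text
13.55 [ 0.578  0.991  0.538  1.45  -1.051  1.977  1.203] [ 0.4645 -0.3382  0.0664] [ 3.139 -1.188  1.386] [-1.9 -0.8  5.6] 0.0592 25.0
.4755,-.279,.041,79.3,68,.065 [-0.005  -0.0008  0.002 ] [ 0.0004 -0.0011  0.0009]
```

>>> jog_arm([
  {"offset":[0,0,0],"rotation":[0,0,0]},
  {"offset":[0,0,0],"rotation":[0,0,0]},
  {"offset":[0,0,0],"rotation":[0,0,0]},
  {"offset":[0,0,0],"rotation":[0,0,0]},
  {"offset":[0,0,0],"rotation":[0,0,0]},
], fingers=0)

```text
clock: 14.05
ee_pos: [0.4644, -0.3381, 0.0652]
orientation: [-3.141, -1.186, 1.383]
contact_force: [0.6, -0.2, 0.0]
width: 0.0852
grip_force: 0.0
```

>>> jog_arm([
  {"offset":[0,0,-0.1],"rotation":[0,0,0]},
  {"offset":[0,0,-0.25],"rotation":[0,0,0]},
  {"offset":[0,0,-0.45],"rotation":[0,0,0]},
  {"offset":[0.2,0,-0.5],"rotation":[0,0,0]},
  {"offset":[0.45,0,-0.5],"rotation":[0,0,0]},
  {"offset":[0.7,0,-0.5],"rotation":[0,-0.2,0]},
  {"offset":[0.8,0,-0.5],"rotation":[0,-0.4,0]},
  {"offset":[0.8,0,-0.5],"rotation":[0,-0.6,0]},
  {"offset":[0.8,0,-0.5],"rotation":[0,-0.8,0]},
  {"offset":[0.8,0,-0.5],"rotation":[0,-0.8,0]},
])

```text
clock: 15.05
ee_pos: [0.4599, -0.3687, 0.2546]
orientation: [3.135, -0.555, 1.391]
contact_force: [0.9, 0.5, 1.5]
width: 0.087
grip_force: 0.0
```

```bash
python3 log.py; python3 go.py .4755,-.279,.17,79.3,-10,.06 .4755,-.279,.12,79.3,-42,.06; python3 - <<'E'
from h import *
from bench import monitor,optics
s=monitor.sense();g=optics.grab_frame("side");f=wcam(optics.grab_frame("wrist"),s);pickle.dump(f,open("w5.pkl","wb"));pickle.dump(g,open("s5.pkl","wb"))
q=proj(g,[.4755,-.279,.04])[0];x,y=map(int,q);a=cv2.resize(g["img"][y-50:y+50,x-50:x+50],(400,400),interpolation=cv2.INTER_CUBIC)
q=proj(f,[.4755,-.279,.04])[0];print(q);x,y=np.clip(q,[80,60],[432,324]).astype(int);b=cv2.resize(f["img"][y-60:y+60,x-60:x+60],(400,400),interpolation=cv2.INTER_CUBIC)
cv2.imwrite("pics/s5.png",np.hstack([a,b])[:,:,::-1])
E
```

```text
15.05 [ 0.521  0.445  0.432  1.495 -0.575  1.65   0.845] [ 0.4599 -0.3687  0.2546] [ 3.135 -0.555  1.391] [0.9 0.5 1.5] 0.087 0.0
.4755,-.279,.17,79.3,-10,.06 [ 0.3639 -0.0058  0.3755] [ 0.0066 -0.9285  0.0059]
.4755,-.279,.12,79.3,-42,.06 [ 0.3204 -0.0072  0.728 ] [ 0.0084 -1.6396  0.004 ]
[254.57535226 207.94619093]
```

View pics/s5.png

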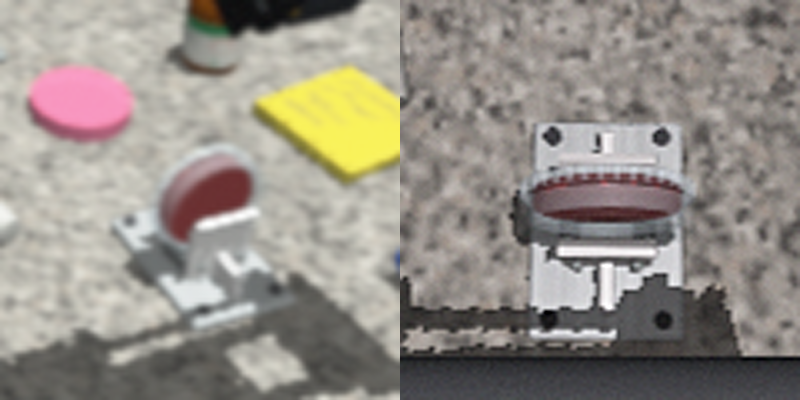

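Left shows the red plate standing closed in the slot at (210,200), lid facing −y. Right confirms it is upright. Now regrasping from the other side.

>>> jog_arm([
  {"offset":[0.1,0,0.1],"rotation":[0,-0.19,0]},
  {"offset":[0.2,0,0.2],"rotation":[0,-0.38,0]},
  {"offset":[0.3,0,0.25],"rotation":[0,-0.57,0]},
  {"offset":[0.36,0,0.3],"rotation":[0,-0.76,0]},
  {"offset":[0.4,0,0.35],"rotation":[0,-0.95,0]},
  {"offset":[0.4,0,0.35],"rotation":[0,-1,0]},
  {"offset":[0.4,0,0.35],"rotation":[0,-1,0]},
])

```text
clock: 15.85
ee_pos: [0.4773, -0.2654, 0.2319]
orientation: [-3.135, 0.226, 1.387]
contact_force: [0.8, 0.8, 0.2]
width: 0.0871
grip_force: 0.0
```

```bash
python3 log.py; python3 go.py .4755,-.279,.13,79.3,-42,.055 .4755,-.279,.041,79.3,-42,.055
```

```text
15.85 [-0.015  0.112  0.376  1.85   0.199  1.161  0.097] [ 0.4773 -0.2654  0.2319] [-3.135  0.226  1.387] [0.8 0.8 0.2] 0.0871 0.0
.4755,-.279,.13,79.3,-42,.055 [0.1807 0.0058 0.2713] [-0.006  -0.6455  0.0058]
.4755,-.279,.041,79.3,-42,.055 [0.2804 0.0085 0.705 ] [-0.006  -0.6455  0.0058]
```

>>> jog_arm([
  {"offset":[0.18,0.006,0.05],"rotation":[-0.006,-0.2,0.006]},
  {"offset":[0.18,0.006,0.1],"rotation":[-0.006,-0.4,0.006]},
  {"offset":[0.18,0.006,0.2],"rotation":[-0.006,-0.55,0.006]},
  {"offset":[0.18,0.006,0.27],"rotation":[-0.006,-0.645,0.006]},
  {"offset":[0.18,0.006,0.27],"rotation":[-0.006,-0.645,0.006]},
  {"offset":[0.18,0.006,0.27],"rotation":[-0.006,-0.645,0.006]},
])

```text
clock: 16.45
ee_pos: [0.4822, -0.2469, 0.173]
orientation: [3.137, 0.733, 1.374]
contact_force: [-0.8, -0.1, -0.3]
width: 0.0869
grip_force: 0.0
```

```bash
python3 log.py; python3 go.py .4755,-.279,.09,79.3,-42,.055 .4755,-.279,.041,79.3,-42,.055
```

```text
16.45 [-0.232  0.245  0.309  1.985  0.73   1.146 -0.512] [ 0.4822 -0.2469  0.173 ] [3.137 0.733 1.374] [-0.8 -0.1 -0.3] 0.0869 0.0
.4755,-.279,.09,79.3,-42,.055 [ 0.1559 -0.004   0.1431] [-0.0028  0.0005 -0.0091]
.4755,-.279,.041,79.3,-42,.055 [ 0.3199 -0.0048  0.3252] [-0.0028  0.0005 -0.0091]
```

>>> jog_arm([
  {"offset":[0.1,-0.004,0.08],"rotation":[-0.003,0,-0.009]},
  {"offset":[0.156,-0.004,0.143],"rotation":[-0.003,0,-0.009]},
  {"offset":[0.25,-0.0045,0.247],"rotation":[-0.003,0,-0.009]},
  {"offset":[0.32,-0.005,0.325],"rotation":[-0.003,0,-0.009]},
  {"offset":[0.32,-0.005,0.325],"rotation":[-0.003,0,-0.009]},
  {"offset":[0.32,-0.005,0.325],"rotation":[-0.003,0,-0.009]},
])

```text
clock: 17.05
ee_pos: [0.4836, -0.2421, 0.0832]
orientation: [3.137, 0.734, 1.383]
contact_force: [-0.3, 0.3, 0.7]
width: 0.0873
grip_force: 0.0
```

```bash
python3 log.py; python3 go.py .4755,-.279,.041,79.3,-42,.055
```

```text
17.05 [-0.232  0.393  0.303  2.029  0.755  0.996 -0.638] [ 0.4836 -0.2421  0.0832] [3.137 0.734 1.383] [-0.3  0.3  0.7] 0.0873 0.0
.4755,-.279,.041,79.3,-42,.055 [ 0.001  -0.0055  0.0079] [ 0.0054  0.0016 -0.0006]
```

>>> jog_arm([
  {"offset":[0,-0.005,0.007],"rotation":[0.005,0,0]},
  {"offset":[0,-0.005,0.007],"rotation":[0.005,0,0]},
])

```text
clock: 17.25
ee_pos: [0.483, -0.2422, 0.0825]
orientation: [3.138, 0.733, 1.383]
contact_force: [-0.3, 0.1, -0.8]
width: 0.0868
grip_force: 0.0
```

>>> jog_arm([
  {"offset":[0,0,0],"rotation":[0,0,0]},
  {"offset":[0,0,0],"rotation":[0,0,0]},
  {"offset":[0,0,0],"rotation":[0,0,0]},
  {"offset":[0,0,0],"rotation":[0,0,0]},
  {"offset":[0,0,0],"rotation":[0,0,0]},
  {"offset":[0,0,0],"rotation":[0,0,0]},
  {"offset":[0,0,0],"rotation":[0,0,0]},
  {"offset":[0,0,0],"rotation":[0,0,0]},
], fingers=1, force=25)

```text
clock: 18.05
ee_pos: [0.4832, -0.2417, 0.0817]
orientation: [3.139, 0.734, 1.385]
contact_force: [3.0, -1.4, 1.6]
width: 0.059
grip_force: 25.0
```

```bash
python3 log.py; python3 go.py .4755,-.279,.041,79.3,-42,.055  .4755,-.279,.14,79.3,-42,.055 .465,-.15,.2,81,0,.055
```

```text
18.05 [-0.232  0.396  0.302  2.029  0.754  0.994 -0.638] [ 0.4832 -0.2417  0.0817] [3.139 0.734 1.385] [ 3.  -1.4  1.6] 0.059 25.0
.4755,-.279,.041,79.3,-42,.055 [-0.0055 -0.0032  0.0037] [0.0039 0.0009 0.0013]
.4755,-.279,.14,79.3,-42,.055 [-0.337  -0.0024 -0.3639] [0.0039 0.0009 0.0013]
.465,-.15,.2,81,0,.055 [-0.2583 -0.1719 -0.9344] [-0.0106  0.9342 -0.0334]
```

>>> jog_arm([
  {"offset":[-0.03,0,-0.034],"rotation":[0,0,0]},
  {"offset":[-0.1,0,-0.11],"rotation":[0,0,0]},
  {"offset":[-0.21,0,-0.23],"rotation":[0,0,0]},
  {"offset":[-0.33,0,-0.36],"rotation":[0,0,0]},
  {"offset":[-0.35,-0.03,-0.55],"rotation":[0,0.2,-0.01]},
  {"offset":[-0.35,-0.08,-0.75],"rotation":[0,0.4,-0.02]},
  {"offset":[-0.3,-0.12,-0.9],"rotation":[0,0.6,-0.03]},
  {"offset":[-0.26,-0.17,-0.93],"rotation":[0,0.8,-0.03]},
  {"offset":[-0.26,-0.17,-0.93],"rotation":[-0.01,0.93,-0.03]},
  {"offset":[-0.26,-0.17,-0.93],"rotation":[-0.01,0.93,-0.03]},
])

```text
clock: 19.05
ee_pos: [0.463, -0.1543, 0.2551]
orientation: [-3.141, 0.002, 1.403]
contact_force: [-0.3, -1.0, -0.3]
width: 0.0593
grip_force: 25.0
```

```bash
python3 log.py; python3 go.py .4655,-.08,.18,83.3,44,.055 .4653,-.032,.14,83.3,48,.055
```

```text
19.05 [-0.096 -0.011  0.362  1.904  0.006  1.247  0.096] [ 0.463  -0.1543  0.2551] [-3.141e+00  2.000e-03  1.403e+00] [-0.3 -1.  -0.3] 0.0593 25.0
.4655,-.08,.18,83.3,44,.055 [ 0.1778 -0.0399  0.1774] [ 0.0246  0.9801 -0.0617]
.4653,-.032,.14,83.3,48,.055 [ 0.4014 -0.0802  0.3908] [ 0.0268  1.069  -0.0611]
```

```bash
python3 - <<'E'
from h import *
o=[]
a=np.radians(83.3);X=np.array([np.cos(a),np.sin(a),0]);Y=np.array([-np.sin(a),np.cos(a),0]);C=np.array([.4653,-.0318,0])
for n,sc,k in(("w2.pkl",6,0),("w5.pkl",6,0)):
    f=pickle.load(open(n,"rb")); im=cv2.resize(f["img"][:,:,::-1],None,fx=sc,fy=sc,interpolation=cv2.INTER_CUBIC)
    tr=lambda q:np.int32(np.round((q+.5)*sc-.5))
    for sx in(-1,1):
        for sy in(-1,1):
            b=C+X*.0297*sx+Y*.0208*sy
            for z in(.007,.066):
                q=proj(f,[b+[.004*np.cos(t),.004*np.sin(t),z] for t in np.linspace(0,6.28,24)]); cv2.polylines(im,[tr(q)],True,(0,255,0) if z>.05 else (0,0,255),1)
    q=proj(f,[C+X*.047*i+Y*.042*j+[0,0,.007] for i,j in((1,1),(1,-1),(-1,-1),(-1,1))]); cv2.polylines(im,[tr(q)],True,(255,0,0),1)
    x,y=tr(proj(f,C+[0,0,.03])[0]); print(n,x/sc,y/sc); y=np.clip(y,300,384*sc-300);x=np.clip(x,200,512*sc-200);x-=0
    o.append(im[y-280:y+280,x-199:x+200] if 0 else cv2.copyMakeBorder(im,400,400,400,400,cv2.BORDER_CONSTANT)[y+400-290:y+400+290,x+400-320:x+400+320])
o=[cv2.resize(p[:,10:-10],(400,374)) if 0 else p for p in o]
cv2.imwrite("pics/c1.png",np.hstack([cv2.resize(o[0],(450,408)),cv2.resize(o[1],(350,317)).copy() if 0 else cv2.resize(o[1],(450,408))])[:, :800] if 0 else o[0])
E
```

```text
w2.pkl 384.0 194.16666666666666
w5.pkl 216.0 43.0
```

View pics/c1.png

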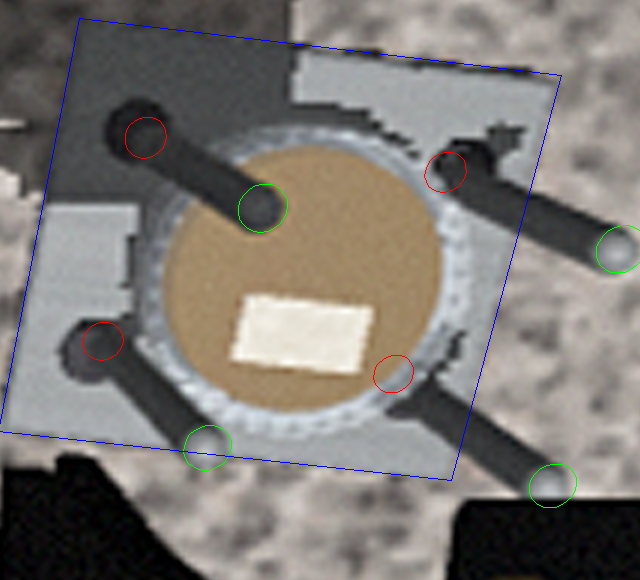

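Overlay shows predicted rod tops (262,208),(617,250),(207,447),(552,485) matching the actual rod ends within half an original pixel, so the carrier pose is good.

```bash
sed -i 's/def pose(c,yaw,tilt,r):/def pose(c,yaw,tilt,r,dx=0):/; s/return np.array(c)-R\[:,2\]\*r,R/return np.array(c)-R[:,2]*r-R[:,0]*dx,R/' ik.py; sed -i 's/v\[3:6\]/v[3:7]/' go.py; python3 go.py .4653,-.0318,.14,83.3,45,.0557,-.0011
```

```text
.4653,-.0318,.14,83.3,45,.0557,-.0011 [ 0.4137 -0.0809  0.374 ] [ 0.0251  1.0023 -0.0615]
```

>>> jog_arm([
  {"offset":[0.05,-0.02,0.05],"rotation":[0.005,0.19,-0.01]},
  {"offset":[0.1,-0.03,0.1],"rotation":[0.01,0.38,-0.02]},
  {"offset":[0.15,-0.04,0.15],"rotation":[0.015,0.57,-0.04]},
  {"offset":[0.2,-0.05,0.2],"rotation":[0.02,0.76,-0.05]},
  {"offset":[0.25,-0.06,0.2],"rotation":[0.025,0.95,-0.06]},
  {"offset":[0.3,-0.07,0.2],"rotation":[0.025,1,-0.06]},
  {"offset":[0.35,-0.08,0.2],"rotation":[0.025,1,-0.06]},
  {"offset":[0.35,-0.08,0.2],"rotation":[0.025,1,-0.06]},
])

```text
clock: 19.85
ee_pos: [0.4594, -0.0769, 0.2135]
orientation: [-3.136, -0.782, 1.46]
contact_force: [0.0, -0.3, 0.5]
width: 0.0592
grip_force: 25.0
```

```bash
python3 log.py; python3 go.py .4653,-.0318,.105,83.3,48,.0557,-.0011 .4653,-.0318,.06,83.3,48,.0557,-.0011
```

```text
19.85 [ 0.104  0.213  0.469  1.965 -0.774  1.476  0.752] [ 0.4594 -0.0769  0.2135] [-3.136 -0.782  1.46 ] [ 0.  -0.3  0.5] 0.0592 25.0
.4653,-.0318,.105,83.3,48,.0557,-.0011 [-0.2308  0.0046  0.2669] [-0.0134  0.0712  0.0053]
.4653,-.0318,.06,83.3,48,.0557,-.0011 [-0.3893  0.0055  0.4266] [-0.0134  0.0712  0.0053]
```

>>> jog_arm([
  {"offset":[-0.08,0.004,0.09],"rotation":[-0.013,0.07,0.005]},
  {"offset":[-0.16,0.0045,0.18],"rotation":[-0.013,0.07,0.005]},
  {"offset":[-0.23,0.0045,0.266],"rotation":[-0.013,0.07,0.005]},
  {"offset":[-0.23,0.0045,0.266],"rotation":[-0.013,0.07,0.005]},
  {"offset":[-0.23,0.0045,0.266],"rotation":[-0.013,0.07,0.005]},
  {"offset":[-0.23,0.0045,0.266],"rotation":[-0.013,0.07,0.005]},
])

```text
clock: 20.45
ee_pos: [0.4622, -0.0747, 0.1454]
orientation: [3.133, -0.837, 1.457]
contact_force: [-0.4, -0.7, -0.2]
width: 0.059
grip_force: 25.0
```

```bash
python3 log.py; python3 go.py .4653,-.0318,.105,83.3,48,.0557,-.0011 .4653,-.0318,.06,83.3,48,.0557,-.0011
```

```text
20.45 [ 0.142  0.344  0.457  2.009 -0.877  1.424  0.908] [ 0.4622 -0.0747  0.1454] [ 3.133 -0.837  1.457] [-0.4 -0.7 -0.2] 0.059 25.0
.4653,-.0318,.105,83.3,48,.0557,-.0011 [-0.001  -0.0098  0.0163] [0.0076 0.0015 0.0027]
.4653,-.0318,.06,83.3,48,.0557,-.0011 [-0.168  -0.011   0.1671] [0.0076 0.0015 0.0027]
```

>>> jog_arm([
  {"offset":[-0.05,-0.01,0.06],"rotation":[0.007,0.001,0.003]},
  {"offset":[-0.1,-0.0105,0.107],"rotation":[0.007,0.001,0.003]},
  {"offset":[-0.1,-0.0105,0.107],"rotation":[0.007,0.001,0.003]},
  {"offset":[-0.1,-0.0105,0.107],"rotation":[0.007,0.001,0.003]},
])

```text
clock: 20.85
ee_pos: [0.4594, -0.0718, 0.1141]
orientation: [-3.136, -0.838, 1.448]
contact_force: [0.4, -0.7, 0.1]
width: 0.059
grip_force: 25.0
```

```bash
python3 log.py; python3 go.py .4653,-.0318,.078,83.3,48,.0557,-.0011 .4653,-.0318,.056,83.3,48,.0557,-.0011
```

```text
20.85 [ 0.15   0.397  0.447  2.025 -0.901  1.393  0.956] [ 0.4594 -0.0718  0.1141] [-3.136 -0.838  1.448] [ 0.4 -0.7  0.1] 0.059 25.0
.4653,-.0318,.078,83.3,48,.0557,-.0011 [ 0.0065  0.0057 -0.0077] [-0.0018 -0.0009 -0.0051]
.4653,-.0318,.056,83.3,48,.0557,-.0011 [-0.0753  0.0062  0.0658] [-0.0018 -0.0009 -0.0051]
```

>>> jog_arm([
  {"offset":[0.006,0.0055,-0.007],"rotation":[0,0,-0.005]},
  {"offset":[0.006,0.0055,-0.007],"rotation":[0,0,-0.005]},
  {"offset":[0.006,0.0055,-0.007],"rotation":[0,0,-0.005]},
])

```text
clock: 21.15
ee_pos: [0.4611, -0.0725, 0.1169]
orientation: [3.139, -0.838, 1.457]
contact_force: [0.4, -0.1, -0.7]
width: 0.0593
grip_force: 25.0
```

```bash
python3 log.py; python3 go.py .4653,-.0318,.078,83.3,48,.0557,-.0011 .4653,-.0318,.056,83.3,48,.0557,-.0011
```

```text
21.15 [ 0.15   0.394  0.447  2.021 -0.9    1.396  0.956] [ 0.4611 -0.0725  0.1169] [ 3.139 -0.838  1.457] [ 0.4 -0.1 -0.7] 0.0593 25.0
.4653,-.0318,.078,83.3,48,.0557,-.0011 [-0.0024 -0.003   0.0037] [ 0.0003 -0.0001  0.0024]
.4653,-.0318,.056,83.3,48,.0557,-.0011 [-0.0842 -0.0032  0.0773] [ 0.0003 -0.0001  0.0024]
```

>>> jog_arm([
  {"offset":[-0.03,-0.002,0.028],"rotation":[0,0,0.001]},
  {"offset":[-0.06,-0.002,0.055],"rotation":[0,0,0.001]},
  {"offset":[-0.083,-0.002,0.0755],"rotation":[0,0,0.001]},
  {"offset":[-0.083,-0.002,0.0755],"rotation":[0,0,0.001]},
  {"offset":[-0.083,-0.002,0.0755],"rotation":[0,0,0.001]},
])

```text
clock: 21.65
ee_pos: [0.4603, -0.0721, 0.0937]
orientation: [-3.14, -0.838, 1.453]
contact_force: [0.4, -0.1, 0.2]
width: 0.0594
grip_force: 25.0
```

```bash
python3 log.py; python3 go.py .4653,-.0318,.056,83.3,48,.0557,-.0011 .4653,-.0318,.037,83.3,48,.0557,-.0011
```

```text
21.65 [ 0.158  0.436  0.438  2.028 -0.921  1.372  0.995] [ 0.4603 -0.0721  0.0937] [-3.14  -0.838  1.453] [ 0.4 -0.1  0.2] 0.0594 25.0
.4653,-.0318,.056,83.3,48,.0557,-.0011 [ 0.001   0.0012 -0.0015] [-0.0011 -0.0007 -0.0004]
.4653,-.0318,.037,83.3,48,.0557,-.0011 [-0.0696  0.0013  0.062 ] [-0.0011 -0.0007 -0.0004]
```

>>> jog_arm([
  {"offset":[-0.025,0.001,0.022],"rotation":[0,0,0]},
  {"offset":[-0.05,0.001,0.044],"rotation":[0,0,0]},
  {"offset":[-0.069,0.001,0.061],"rotation":[0,0,0]},
  {"offset":[-0.069,0.001,0.061],"rotation":[0,0,0]},
  {"offset":[-0.069,0.001,0.061],"rotation":[0,0,0]},
])

```text
clock: 22.15
ee_pos: [0.4604, -0.0723, 0.0753]
orientation: [-3.141, -0.838, 1.454]
contact_force: [0.5, -0.1, -0.4]
width: 0.0597
grip_force: 25.0
```

```bash
python3 log.py; python3 go.py .4653,-.0318,.037,83.3,48,.0557,-.0011 .4653,-.0318,.034,83.3,48,.0557,-.0011
```

```text
22.15 [ 0.166  0.472  0.43   2.03  -0.938  1.354  1.027] [ 0.4604 -0.0723  0.0753] [-3.141 -0.838  1.454] [ 0.5 -0.1 -0.4] 0.0597 25.0
.4653,-.0318,.037,83.3,48,.0557,-.0011 [-0.0002  0.0006  0.0014] [-0.0012  0.0001 -0.    ]
.4653,-.0318,.034,83.3,48,.0557,-.0011 [-0.0114  0.0006  0.0114] [-0.0012  0.0001 -0.    ]
```

Down in sub-mm steps toward contact.

>>> jog_arm([
  {"offset":[-0.004,0,0.004],"rotation":[0,0,0]},
  {"offset":[-0.008,0,0.008],"rotation":[0,0,0]},
  {"offset":[-0.011,0,0.011],"rotation":[0,0,0]},
  {"offset":[-0.011,0,0.011],"rotation":[0,0,0]},
])

```text
clock: 22.55
ee_pos: [0.4607, -0.0721, 0.0731]
orientation: [3.141, -0.839, 1.455]
contact_force: [-2.4, -0.3, 5.2]
width: 0.0595
grip_force: 25.0
```

```bash
python3 log.py; python3 go.py .4653,-.0318,.034,83.3,48,.0557,-.0011
```

```text
22.55 [ 0.167  0.477  0.429  2.031 -0.942  1.352  1.032] [ 0.4607 -0.0721  0.0731] [ 3.141 -0.839  1.455] [-2.4 -0.3  5.2] 0.0595 25.0
.4653,-.0318,.034,83.3,48,.0557,-.0011 [-0.0038 -0.0004  0.003 ] [-0.0005 -0.0016  0.001 ]
```

>>> jog_arm([
  {"offset":[0,0,0],"rotation":[0,0,0]},
  {"offset":[0,0,0],"rotation":[0,0,0]},
  {"offset":[0,0,0],"rotation":[0,0,0]},
  {"offset":[0,0,0],"rotation":[0,0,0]},
  {"offset":[0,0,0],"rotation":[0,0,0]},
], fingers=0)

```text
clock: 23.05
ee_pos: [0.4607, -0.0721, 0.0724]
orientation: [3.141, -0.838, 1.454]
contact_force: [-0.4, 0.4, 1.0]
width: 0.0854
grip_force: 0.0
```

>>> jog_arm([
  {"offset":[0.03,0,-0.05],"rotation":[0,0,0]},
  {"offset":[0.1,0,-0.2],"rotation":[0,0,0]},
  {"offset":[0.25,0,-0.35],"rotation":[0,0,0]},
  {"offset":[0.4,0,-0.5],"rotation":[0,0,0]},
  {"offset":[0.55,0,-0.5],"rotation":[0,-0.2,0]},
  {"offset":[0.75,0,-0.4],"rotation":[0,-0.4,0]},
  {"offset":[0.9,0,-0.3],"rotation":[0,-0.6,0]},
  {"offset":[1,0,-0.2],"rotation":[0,-0.8,0]},
  {"offset":[1,0,-0.2],"rotation":[0,-1,0]},
  {"offset":[1,0,-0.2],"rotation":[0,-1,0]},
])

```text
clock: 24.05
ee_pos: [0.4729, 0.0348, 0.2503]
orientation: [3.137, -0.05, 1.461]
contact_force: [0.6, 0.4, -0.2]
width: 0.0869
grip_force: 0.0
```

```bash
python3 log.py; python3 go.py .565,.137,.14,80,-22,.065; python3 - <<'E'
from h import *
from bench import monitor,optics
g=optics.grab_frame("side");pickle.dump(g,open("s6.pkl","wb"))
t=optics.grab_frame("top")
s=monitor.sense(); f=wcam(optics.grab_frame("wrist"),s);pickle.dump(f,open("w6.pkl","wb"))
im=f["img"].astype(int); m=((im[...,0]-im[...,2]>35)&(im[...,0]>110)&(im[...,1]>im[...,2]+12)).astype(np.uint8)
n,l,st,ce=cv2.connectedComponentsWithStats(m)
print(proj(f,[[.565,.137,.009],[.4653,-.0318,.043]]))
for k in range(1,n):
    if st[k,4]>200: print(st[k],ce[k],atz(f,ce[k],.009))
q=proj(g,[.4653,-.0318,.03])[0];x,y=map(int,q);cv2.imwrite("pics/s6.png",cv2.resize(g["img"][y-40:y+40,x-40:x+40,::-1],(560,560),interpolation=cv2.INTER_CUBIC))
E
```

```text
24.05 [-0.291 -0.039  0.188  1.943 -0.043  1.223 -0.199] [0.4729 0.0348 0.2503] [ 3.137 -0.05   1.461] [ 0.6  0.4 -0.2] 0.0869 0.0
.565,.137,.14,80,-22,.065 [0.6664 0.4085 0.2852] [ 0.0192 -0.5521  0.0813]
[[330.73803738  83.14013599]
 [256.46047774 251.05257168]]
[ 308   59   47   50 1861] [331.04191295  83.57066093] [0.56530008 0.13652414 0.009     ]
[492 201  20  28 342] [503.70760234 216.8245614 ] [ 0.76079487 -0.03665787  0.009     ]
```

View pics/s6.png

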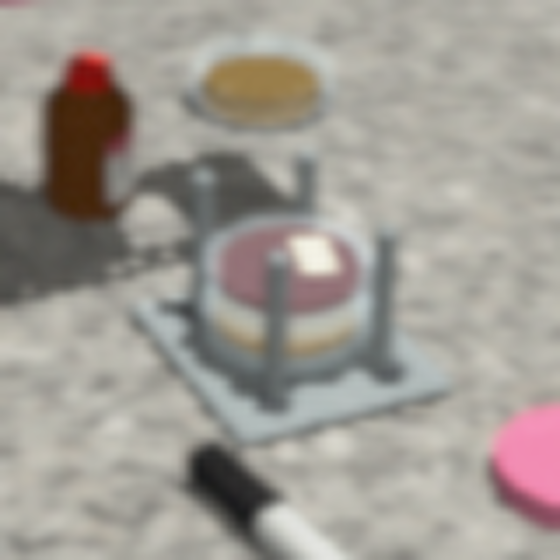

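The picture shows the red plate lid down, closed and seated on the first plate between the rods at (290,290). Nothing else is disturbed. Now the amber plate, measured at (0.5653, 0.1365).

>>> jog_arm([
  {"offset":[0.25,0.15,0.0],"rotation":[0.01,-0.19,0.02]},
  {"offset":[0.45,0.28,0.1],"rotation":[0.02,-0.38,0.05]},
  {"offset":[0.6,0.4,0.2],"rotation":[0.02,-0.55,0.08]},
  {"offset":[0.667,0.41,0.285],"rotation":[0.02,-0.55,0.08]},
  {"offset":[0.667,0.41,0.285],"rotation":[0.02,-0.55,0.08]},
  {"offset":[0.655,0.41,0.5],"rotation":[0.02,-0.55,0.08]},
  {"offset":[0.643,0.41,0.72],"rotation":[0.02,-0.55,0.08]},
  {"offset":[0.643,0.41,0.72],"rotation":[0.02,-0.55,0.08]},
  {"offset":[0.643,0.41,0.72],"rotation":[0.02,-0.55,0.08]},
])

```text
clock: 25.1
ee_pos: [0.5704, 0.1539, 0.1128]
orientation: [-3.137, 0.381, 1.388]
contact_force: [0.3, 0.2, 0.8]
width: 0.0867
grip_force: 0.0
```

```bash
python3 log.py; python3 go.py .5653,.1365,.012,80,-22,.065 .5653,.1365,.009,80,-22,.065
```

```text
25.1 [-0.501  0.475  0.053  1.663  0.292  1.253 -0.761] [0.5704 0.1539 0.1128] [-3.137  0.381  1.388] [0.3 0.2 0.8] 0.0867 0.0
.5653,.1365,.012,80,-22,.065 [ 0.1046 -0.0094  0.1767] [-0.0099 -0.0043 -0.0094]
.5653,.1365,.009,80,-22,.065 [ 0.1101 -0.0093  0.1907] [-0.0099 -0.0043 -0.0094]
```

>>> jog_arm([
  {"offset":[0.05,-0.009,0.08],"rotation":[-0.009,-0.004,-0.009]},
  {"offset":[0.1,-0.009,0.165],"rotation":[-0.009,-0.004,-0.009]},
  {"offset":[0.106,-0.009,0.18],"rotation":[-0.009,-0.004,-0.009]},
  {"offset":[0.106,-0.009,0.18],"rotation":[-0.009,-0.004,-0.009]},
  {"offset":[0.106,-0.009,0.18],"rotation":[-0.009,-0.004,-0.009]},
])

```text
clock: 25.6
ee_pos: [0.5698, 0.1632, 0.0708]
orientation: [3.141, 0.382, 1.399]
contact_force: [-0.0, 0.3, 0.2]
width: 0.0872
grip_force: 0.0
```

```bash
python3 log.py; python3 go.py .5653,.1365,.009,80,-22,.065
```

```text
25.6 [-0.513  0.529  0.049  1.681  0.302  1.184 -0.79 ] [0.5698 0.1632 0.0708] [3.141 0.382 1.399] [-0.   0.3  0.2] 0.0872 0.0
.5653,.1365,.009,80,-22,.065 [-0.0096  0.0007  0.0122] [ 0.0015 -0.0021  0.0034]
```

>>> jog_arm([
  {"offset":[-0.008,0,0.0095],"rotation":[0,0,0.002]},
  {"offset":[-0.008,0,0.0095],"rotation":[0,0,0.002]},
  {"offset":[-0.008,0,0.0095],"rotation":[0,0,0.002]},
])

```text
clock: 25.9
ee_pos: [0.569, 0.161, 0.0689]
orientation: [-3.141, 0.383, 1.398]
contact_force: [0.3, 0.0, 0.5]
width: 0.0869
grip_force: 0.2
```

>>> jog_arm([
  {"offset":[0,0,0],"rotation":[0,0,0]},
  {"offset":[0,0,0],"rotation":[0,0,0]},
  {"offset":[0,0,0],"rotation":[0,0,0]},
  {"offset":[0,0,0],"rotation":[0,0,0]},
  {"offset":[0,0,0],"rotation":[0,0,0]},
  {"offset":[0,0,0],"rotation":[0,0,0]},
  {"offset":[0,0,0],"rotation":[0,0,0]},
  {"offset":[0,0,0],"rotation":[0,0,0]},
], fingers=1, force=25)

```text
clock: 26.7
ee_pos: [0.5689, 0.1613, 0.0687]
orientation: [-3.141, 0.383, 1.398]
contact_force: [0.3, -0.0, 1.7]
width: 0.0592
grip_force: 25.2
```

```bash
python3 log.py; python3 go.py .5653,.1365,.009,80,-22,.065 .5653,.1365,.11,80,-22,.065  .465,.05,.2,80,20,.065
```

```text
26.7 [-0.512  0.529  0.049  1.685  0.303  1.179 -0.791] [0.5689 0.1613 0.0687] [-3.141  0.383  1.398] [ 0.3 -0.   1.7] 0.0592 25.2
.5653,.1365,.009,80,-22,.065 [-0.0042  0.0035 -0.0015] [ 0.0007 -0.0017  0.0024]
.5653,.1365,.11,80,-22,.065 [-0.1927  0.0034 -0.47  ] [ 0.0007 -0.0017  0.0024]
.465,.05,.2,80,20,.065 [-1.0534 -0.4169 -0.6129] [-2.000e-04  9.316e-01  2.500e-03]
```

>>> jog_arm([
  {"offset":[-0.04,0,-0.1],"rotation":[0,0,0]},
  {"offset":[-0.1,0,-0.24],"rotation":[0,0,0]},
  {"offset":[-0.19,0,-0.47],"rotation":[0,0,0]},
  {"offset":[-0.3,-0.05,-0.7],"rotation":[0,0,0]},
  {"offset":[-0.5,-0.12,-0.8],"rotation":[0,0.2,0]},
  {"offset":[-0.7,-0.2,-0.75],"rotation":[0,0.4,0]},
  {"offset":[-0.85,-0.3,-0.7],"rotation":[0,0.6,0]},
  {"offset":[-1,-0.4,-0.65],"rotation":[0,0.8,0]},
  {"offset":[-1,-0.41,-0.61],"rotation":[0,0.93,0]},
  {"offset":[-1,-0.41,-0.61],"rotation":[0,0.93,0]},
])

```text
clock: 27.7
ee_pos: [0.4624, 0.033, 0.2552]
orientation: [-3.138, -0.348, 1.387]
contact_force: [0.1, -0.4, -0.7]
width: 0.0593
grip_force: 25.0
```

```bash
python3 log.py; python3 go.py  .46,-.13,.2,79.5,50,.065 .4755,-.279,.12,79.3,68,.065,-.0005
```

```text
27.7 [-0.164 -0.079  0.245  2.004 -0.352  1.202  0.024] [0.4624 0.033  0.2552] [-3.138 -0.348  1.387] [ 0.1 -0.4 -0.7] 0.0593 25.0
.46,-.13,.2,79.5,50,.065 [-1.0119  0.1362 -0.2966] [-0.0037  0.6674 -0.0013]
.4755,-.279,.12,79.3,68,.065,-.0005 [-1.901   0.3479 -0.1044] [-0.0067  1.0674  0.0014]
```

>>> jog_arm([
  {"offset":[-0.25,0.04,-0.15],"rotation":[0,0,0]},
  {"offset":[-0.5,0.08,-0.3],"rotation":[0,0.15,0]},
  {"offset":[-0.75,0.12,-0.4],"rotation":[0,0.3,0]},
  {"offset":[-1,0.16,-0.4],"rotation":[0,0.45,0]},
  {"offset":[-1,0.18,-0.4],"rotation":[0,0.6,0]},
  {"offset":[-1,0.18,-0.4],"rotation":[0,0.75,0]},
  {"offset":[-1,0.18,-0.4],"rotation":[0,0.85,0]},
])

```text
clock: 28.4
ee_pos: [0.4632, -0.1806, 0.2611]
orientation: [-3.125, -1.017, 1.387]
contact_force: [0.2, -0.5, -0.5]
width: 0.0588
grip_force: 25.0
```

```bash
python3 log.py; python3 go.py .4755,-.279,.12,79.3,68,.065,-.0005 .4755,-.279,.078,79.3,68,.065,-.0005
```

```text
28.4 [ 0.288  0.404  0.566  1.778 -0.92   1.818  0.882] [ 0.4632 -0.1806  0.2611] [-3.125 -1.017  1.387] [ 0.2 -0.5 -0.5] 0.0588 25.0
.4755,-.279,.12,79.3,68,.065,-.0005 [-0.9008  0.1441 -0.3543] [-2.410e-02  2.161e-01 -2.000e-04]
.4755,-.279,.078,79.3,68,.065,-.0005 [-1.0795  0.1459 -0.2439] [-2.410e-02  2.161e-01 -2.000e-04]
```

>>> jog_arm([
  {"offset":[-0.3,0.08,-0.35],"rotation":[-0.02,0.19,0]},
  {"offset":[-0.55,0.14,-0.354],"rotation":[-0.024,0.216,0]},
  {"offset":[-0.75,0.144,-0.354],"rotation":[-0.024,0.216,0]},
  {"offset":[-0.9,0.144,-0.354],"rotation":[-0.024,0.216,0]},
  {"offset":[-0.9,0.144,-0.354],"rotation":[-0.024,0.216,0]},
  {"offset":[-1,0.145,-0.293],"rotation":[-0.024,0.216,0]},
  {"offset":[-1,0.145,-0.293],"rotation":[-0.024,0.216,0]},
  {"offset":[-1,0.145,-0.293],"rotation":[-0.024,0.216,0]},
])

```text
clock: 29.2
ee_pos: [0.4656, -0.337, 0.1251]
orientation: [3.123, -1.187, 1.402]
contact_force: [0.0, -0.4, 1.1]
width: 0.0594
grip_force: 25.0
```

```bash
python3 log.py; python3 go.py .4755,-.279,.075,79.3,68,.065,-.0005 .4755,-.279,.058,79.3,68,.065,-.0005
```

```text
29.2 [ 0.6    0.887  0.5    1.461 -1.013  1.996  1.133] [ 0.4656 -0.337   0.1251] [ 3.123 -1.187  1.402] [ 0.  -0.4  1.1] 0.0594 25.0
.4755,-.279,.075,79.3,68,.065,-.0005 [-0.1197 -0.0062  0.0417] [0.0016 0.0003 0.0087]
.4755,-.279,.058,79.3,68,.065,-.0005 [-0.1985 -0.0068  0.0736] [0.0016 0.0003 0.0087]
```

>>> jog_arm([
  {"offset":[-0.06,-0.006,0.02],"rotation":[0.001,0,0.008]},
  {"offset":[-0.12,-0.006,0.0417],"rotation":[0.001,0,0.008]},
  {"offset":[-0.12,-0.006,0.0417],"rotation":[0.001,0,0.008]},
  {"offset":[-0.12,-0.006,0.0417],"rotation":[0.001,0,0.008]},
])

```text
clock: 29.6
ee_pos: [0.4631, -0.3397, 0.099]
orientation: [3.138, -1.186, 1.383]
contact_force: [-0.2, 0.8, -0.6]
width: 0.0589
grip_force: 25.0
```

```bash
python3 log.py; python3 go.py .4755,-.279,.075,79.3,68,.065,-.0005 .4755,-.279,.055,79.3,68,.065,-.0005 .4755,-.279,.0435,79.3,68,.065,-.0005
```

```text
29.6 [ 0.608  0.925  0.496  1.458 -1.016  1.976  1.156] [ 0.4631 -0.3397  0.099 ] [ 3.138 -1.186  1.383] [-0.2  0.8 -0.6] 0.0589 25.0
.4755,-.279,.075,79.3,68,.065,-.0005 [0.0073 0.0047 0.0072] [ 0.0056  0.0016 -0.0006]
.4755,-.279,.055,79.3,68,.065,-.0005 [-0.0854  0.0046  0.0448] [ 0.0056  0.0016 -0.0006]
.4755,-.279,.0435,79.3,68,.065,-.0005 [-0.1387  0.0045  0.0664] [ 0.0056  0.0016 -0.0006]
```

>>> jog_arm([
  {"offset":[0.006,0.0045,0.007],"rotation":[0.005,0.001,0]},
  {"offset":[0.006,0.0045,0.007],"rotation":[0.005,0.001,0]},
  {"offset":[-0.03,0.0045,0.022],"rotation":[0.005,0.001,0]},
  {"offset":[-0.057,0.0045,0.033],"rotation":[0.005,0.001,0]},
  {"offset":[-0.085,0.0045,0.0445],"rotation":[0.005,0.001,0]},
  {"offset":[-0.112,0.0045,0.0555],"rotation":[0.005,0.001,0]},
  {"offset":[-0.138,0.0045,0.066],"rotation":[0.005,0.001,0]},
  {"offset":[-0.138,0.0045,0.066],"rotation":[0.005,0.001,0]},
  {"offset":[-0.138,0.0045,0.066],"rotation":[0.005,0.001,0]},
])

```text
clock: 30.5
ee_pos: [0.4644, -0.3383, 0.0684]
orientation: [3.141, -1.186, 1.383]
contact_force: [0.4, -0.3, 0.1]
width: 0.059
grip_force: 25.0
```

```bash
python3 log.py; python3 go.py .4755,-.279,.0435,79.3,68,.065,-.0005 .4755,-.279,.0415,79.3,68,.065,-.0005
```

```text
30.5 [ 0.612  0.971  0.485  1.45  -1.02   1.952  1.182] [ 0.4644 -0.3383  0.0684] [ 3.141 -1.186  1.383] [ 0.4 -0.3  0.1] 0.059 25.0
.4755,-.279,.0435,79.3,68,.065,-.0005 [ 0.0001 -0.0003  0.0012] [ 0.0008  0.001  -0.0003]
.4755,-.279,.0415,79.3,68,.065,-.0005 [-0.0092 -0.0003  0.005 ] [ 0.0008  0.001  -0.0003]
```

>>> jog_arm([
  {"offset":[-0.005,0,0.002],"rotation":[0,0,0]},
  {"offset":[-0.011,0,0.005],"rotation":[0,0,0]},
  {"offset":[-0.011,0,0.005],"rotation":[0,0,0]},
  {"offset":[-0.011,0,0.005],"rotation":[0,0,0]},
])

```text
clock: 30.9
ee_pos: [0.4645, -0.3383, 0.0663]
orientation: [3.139, -1.186, 1.385]
contact_force: [0.0, -0.4, 0.2]
width: 0.059
grip_force: 25.0
```

```bash
python3 log.py
```

```text
30.9 [ 0.612  0.974  0.484  1.449 -1.021  1.95   1.184] [ 0.4645 -0.3383  0.0663] [ 3.139 -1.186  1.385] [ 0.  -0.4  0.2] 0.059 25.0
```

>>> jog_arm([
  {"offset":[-0.003,0,0.0012],"rotation":[0,0,0]},
  {"offset":[-0.0065,0,0.0026],"rotation":[0,0,0]},
  {"offset":[-0.0065,0,0.0026],"rotation":[0,0,0]},
  {"offset":[-0.0065,0,0.0026],"rotation":[0,0,0]},
])

```text
clock: 31.3
ee_pos: [0.4646, -0.3382, 0.066]
orientation: [3.138, -1.188, 1.387]
contact_force: [0.1, -0.7, 5.6]
width: 0.059
grip_force: 25.0
```

```bash
python3 log.py
```

```text
31.3 [ 0.613  0.975  0.484  1.448 -1.022  1.951  1.185] [ 0.4646 -0.3382  0.066 ] [ 3.138 -1.188  1.387] [ 0.1 -0.7  5.6] 0.059 25.0
```

Seated (5.6 N). Release, retract and swing over the same way as before.

>>> jog_arm([
  {"offset":[0,0,0],"rotation":[0,0,0]},
  {"offset":[0,0,0],"rotation":[0,0,0]},
  {"offset":[0,0,0],"rotation":[0,0,0]},
  {"offset":[0,0,0],"rotation":[0,0,0]},
  {"offset":[0,0,0],"rotation":[0,0,0]},
], fingers=0)

```text
clock: 31.8
ee_pos: [0.4644, -0.3381, 0.0645]
orientation: [3.142, -1.186, 1.383]
contact_force: [0.9, 0.7, 0.7]
width: 0.0854
grip_force: 0.0
```

>>> jog_arm([
  {"offset":[0,0,-0.1],"rotation":[0,0,0]},
  {"offset":[0,0,-0.25],"rotation":[0,0,0]},
  {"offset":[0,0,-0.45],"rotation":[0,0,0]},
  {"offset":[0.2,0,-0.5],"rotation":[0,0,0]},
  {"offset":[0.45,0,-0.5],"rotation":[0,0,0]},
  {"offset":[0.7,0,-0.5],"rotation":[0,-0.2,0]},
  {"offset":[0.8,0,-0.5],"rotation":[0,-0.4,0]},
  {"offset":[0.8,0,-0.5],"rotation":[0,-0.6,0]},
  {"offset":[0.8,0,-0.5],"rotation":[0,-0.8,0]},
  {"offset":[0.8,0,-0.5],"rotation":[0,-0.8,0]},
])

```text
clock: 32.8
ee_pos: [0.4599, -0.3685, 0.254]
orientation: [3.134, -0.554, 1.391]
contact_force: [0.9, 0.9, 0.8]
width: 0.0868
grip_force: 0.0
```

>>> jog_arm([
  {"offset":[0.1,0,0.1],"rotation":[0,-0.19,0]},
  {"offset":[0.2,0,0.2],"rotation":[0,-0.38,0]},
  {"offset":[0.3,0,0.25],"rotation":[0,-0.57,0]},
  {"offset":[0.36,0,0.3],"rotation":[0,-0.76,0]},
  {"offset":[0.4,0,0.35],"rotation":[0,-0.95,0]},
  {"offset":[0.4,0,0.35],"rotation":[0,-1,0]},
  {"offset":[0.4,0,0.35],"rotation":[0,-1,0]},
])

```text
clock: 33.5
ee_pos: [0.4777, -0.2645, 0.2318]
orientation: [-3.137, 0.227, 1.388]
contact_force: [-0.5, -0.2, -0.3]
width: 0.0873
grip_force: 0.0
```

>>> jog_arm([
  {"offset":[0.18,0.006,0.05],"rotation":[-0.006,-0.2,0.006]},
  {"offset":[0.18,0.006,0.1],"rotation":[-0.006,-0.4,0.006]},
  {"offset":[0.18,0.006,0.2],"rotation":[-0.006,-0.55,0.006]},
  {"offset":[0.18,0.006,0.27],"rotation":[-0.006,-0.645,0.006]},
  {"offset":[0.18,0.006,0.27],"rotation":[-0.006,-0.645,0.006]},
  {"offset":[0.18,0.006,0.27],"rotation":[-0.006,-0.645,0.006]},
])

```text
clock: 34.1
ee_pos: [0.4824, -0.2465, 0.1725]
orientation: [3.136, 0.734, 1.374]
contact_force: [-0.1, 0.5, 0.7]
width: 0.0871
grip_force: 0.0
```

```bash
python3 log.py; python3 go.py .4755,-.279,.09,79.3,-42,.055 .4755,-.279,.041,79.3,-42,.055; python3 - <<'E'
from h import *
from bench import optics
g=optics.grab_frame("side"); o=pickle.load(open("s5.pkl","rb"))["img"]
im=g["img"].astype(int)
q=proj(g,[.4755,-.279,.045])[0]; x,y=map(int,q)
for n,i in (("amber now",im),("red then",o.astype(int))):
    s=i[y-30:y+25,x-25:x+25]; m=(s[...,0]-s[...,2]>22).astype(np.uint8); nn,l,st,ce=cv2.connectedComponentsWithStats(m); k=1+st[1:,4].argmax(); print(n,st[k],ce[k])
E
```

```text
34.1 [-0.236  0.246  0.312  1.986  0.73   1.145 -0.514] [ 0.4824 -0.2465  0.1725] [3.136 0.734 1.374] [-0.1  0.5  0.7] 0.0871 0.0
.4755,-.279,.09,79.3,-42,.055 [ 0.1526 -0.0047  0.1425] [-0.0018  0.0011 -0.0097]
.4755,-.279,.041,79.3,-42,.055 [ 0.3167 -0.0057  0.3244] [-0.0018  0.0011 -0.0097]
amber now [ 14  21  24  22 335] [24.85671642 30.1761194 ]
red then [ 15  23  22  19 256] [24.93359375 30.734375  ]
```

>>> jog_arm([
  {"offset":[0.1,-0.005,0.08],"rotation":[-0.002,0,-0.009]},
  {"offset":[0.153,-0.005,0.1425],"rotation":[-0.002,0,-0.009]},
  {"offset":[0.25,-0.006,0.25],"rotation":[-0.002,0,-0.009]},
  {"offset":[0.316,-0.006,0.325],"rotation":[-0.002,0,-0.009]},
  {"offset":[0.316,-0.006,0.325],"rotation":[-0.002,0,-0.009]},
  {"offset":[0.316,-0.006,0.325],"rotation":[-0.002,0,-0.009]},
])

```text
clock: 34.75
ee_pos: [0.4834, -0.2425, 0.0829]
orientation: [3.137, 0.735, 1.383]
contact_force: [0.0, -1.4, 0.8]
width: 0.0872
grip_force: 0.0
```

```bash
python3 log.py; python3 go.py .4755,-.279,.041,79.3,-42,.055
```

```text
34.75 [-0.234  0.394  0.306  2.029  0.755  0.995 -0.638] [ 0.4834 -0.2425  0.0829] [3.137 0.735 1.383] [ 0.  -1.4  0.8] 0.0872 0.0
.4755,-.279,.041,79.3,-42,.055 [ 0.0016 -0.0048  0.0057] [ 0.0048  0.0025 -0.0009]
```

Close, lift and carry with the same sequence as for the red plate.

>>> jog_arm([
  {"offset":[0,-0.005,0.005],"rotation":[0.004,0,0]},
  {"offset":[0,-0.005,0.005],"rotation":[0.004,0,0]},
])

```text
clock: 34.95
ee_pos: [0.4828, -0.2424, 0.0826]
orientation: [3.138, 0.734, 1.382]
contact_force: [0.7, -1.0, 0.2]
width: 0.0874
grip_force: 0.0
```

>>> jog_arm([
  {"offset":[0,0,0],"rotation":[0,0,0]},
  {"offset":[0,0,0],"rotation":[0,0,0]},
  {"offset":[0,0,0],"rotation":[0,0,0]},
  {"offset":[0,0,0],"rotation":[0,0,0]},
  {"offset":[0,0,0],"rotation":[0,0,0]},
  {"offset":[0,0,0],"rotation":[0,0,0]},
  {"offset":[0,0,0],"rotation":[0,0,0]},
  {"offset":[0,0,0],"rotation":[0,0,0]},
], fingers=1, force=25)

```text
clock: 35.75
ee_pos: [0.4831, -0.2419, 0.0818]
orientation: [3.139, 0.734, 1.385]
contact_force: [3.2, -0.1, 1.7]
width: 0.0594
grip_force: 25.0
```

```bash
python3 log.py; python3 go.py .4755,-.279,.041,79.3,-42,.055
```

```text
35.75 [-0.235  0.396  0.306  2.03   0.754  0.993 -0.639] [ 0.4831 -0.2419  0.0818] [3.139 0.734 1.385] [ 3.2 -0.1  1.7] 0.0594 25.0
.4755,-.279,.041,79.3,-42,.055 [-0.0042 -0.0028  0.003 ] [0.0041 0.0018 0.0006]
```

>>> jog_arm([
  {"offset":[-0.03,0,-0.034],"rotation":[0,0,0]},
  {"offset":[-0.1,0,-0.11],"rotation":[0,0,0]},
  {"offset":[-0.21,0,-0.23],"rotation":[0,0,0]},
  {"offset":[-0.33,0,-0.36],"rotation":[0,0,0]},
  {"offset":[-0.35,-0.03,-0.55],"rotation":[0,0.2,-0.01]},
  {"offset":[-0.35,-0.08,-0.75],"rotation":[0,0.4,-0.02]},
  {"offset":[-0.3,-0.12,-0.9],"rotation":[0,0.6,-0.03]},
  {"offset":[-0.26,-0.17,-0.93],"rotation":[0,0.8,-0.03]},
  {"offset":[-0.26,-0.17,-0.93],"rotation":[-0.01,0.93,-0.03]},
  {"offset":[-0.26,-0.17,-0.93],"rotation":[-0.01,0.93,-0.03]},
])

```text
clock: 36.75
ee_pos: [0.4627, -0.1544, 0.255]
orientation: [-3.141, 0.003, 1.403]
contact_force: [-0.0, -0.8, -0.8]
width: 0.0593
grip_force: 25.0
```

>>> jog_arm([
  {"offset":[0.05,-0.02,0.05],"rotation":[0.005,0.19,-0.01]},
  {"offset":[0.1,-0.03,0.1],"rotation":[0.01,0.38,-0.02]},
  {"offset":[0.15,-0.04,0.15],"rotation":[0.015,0.57,-0.04]},
  {"offset":[0.2,-0.05,0.2],"rotation":[0.02,0.76,-0.05]},
  {"offset":[0.25,-0.06,0.2],"rotation":[0.025,0.95,-0.06]},
  {"offset":[0.3,-0.07,0.2],"rotation":[0.025,1,-0.06]},
  {"offset":[0.35,-0.08,0.2],"rotation":[0.025,1,-0.06]},
  {"offset":[0.35,-0.08,0.2],"rotation":[0.025,1,-0.06]},
])

```text
clock: 37.55
ee_pos: [0.4592, -0.0771, 0.2134]
orientation: [-3.136, -0.781, 1.46]
contact_force: [0.2, 0.3, -0.5]
width: 0.0591
grip_force: 25.0
```

```bash
python3 log.py; python3 go.py .4653,-.0318,.105,83.3,48,.0557,-.0011 .4653,-.0318,.085,83.3,48,.0557,-.0011
```

```text
37.55 [ 0.1    0.213  0.474  1.966 -0.774  1.476  0.752] [ 0.4592 -0.0771  0.2134] [-3.136 -0.781  1.46 ] [ 0.2  0.3 -0.5] 0.0591 25.0
.4653,-.0318,.105,83.3,48,.0557,-.0011 [-0.2296  0.0053  0.2674] [-0.0128  0.0721  0.0051]
.4653,-.0318,.085,83.3,48,.0557,-.0011 [-0.3     0.0057  0.3384] [-0.0128  0.0721  0.0051]
```

>>> jog_arm([
  {"offset":[-0.08,0.004,0.09],"rotation":[-0.013,0.07,0.005]},
  {"offset":[-0.16,0.005,0.18],"rotation":[-0.013,0.07,0.005]},
  {"offset":[-0.23,0.005,0.267],"rotation":[-0.013,0.07,0.005]},
  {"offset":[-0.3,0.005,0.338],"rotation":[-0.013,0.07,0.005]},
  {"offset":[-0.3,0.005,0.338],"rotation":[-0.013,0.07,0.005]},
  {"offset":[-0.3,0.005,0.338],"rotation":[-0.013,0.07,0.005]},
  {"offset":[-0.3,0.005,0.338],"rotation":[-0.013,0.07,0.005]},
])

```text
clock: 38.25
ee_pos: [0.4622, -0.0746, 0.1252]
orientation: [3.133, -0.836, 1.457]
contact_force: [-0.3, 0.3, 0.3]
width: 0.0595
grip_force: 25.0
```

```bash
python3 log.py; python3 go.py .4653,-.0318,.08,83.3,48,.0556,-.0008
```

```text
38.25 [ 0.145  0.379  0.455  2.018 -0.895  1.402  0.944] [ 0.4622 -0.0746  0.1252] [ 3.133 -0.836  1.457] [-0.3  0.3  0.3] 0.0595 25.0
.4653,-.0318,.08,83.3,48,.0556,-.0008 [-0.0202 -0.0096  0.0325] [0.008  0.0024 0.0025]
```

>>> jog_arm([
  {"offset":[-0.017,-0.007,0.027],"rotation":[0.005,0.001,0.002]},
  {"offset":[-0.017,-0.007,0.027],"rotation":[0.005,0.001,0.002]},
  {"offset":[-0.017,-0.007,0.027],"rotation":[0.005,0.001,0.002]},
  {"offset":[-0.017,-0.007,0.027],"rotation":[0.005,0.001,0.002]},
])

```text
clock: 38.65
ee_pos: [0.4603, -0.0729, 0.1178]
orientation: [-3.141, -0.837, 1.451]
contact_force: [0.6, 0.5, -0.9]
width: 0.0592
grip_force: 25.0
```

```bash
python3 log.py; python3 go.py .4653,-.0318,.078,83.3,48,.0556,-.0008 .4653,-.0318,.0555,83.3,48,.0556,-.0008
```

```text
38.65 [ 0.146  0.391  0.452  2.023 -0.9    1.396  0.953] [ 0.4603 -0.0729  0.1178] [-3.141 -0.837  1.451] [ 0.6  0.5 -0.9] 0.0592 25.0
.4653,-.0318,.078,83.3,48,.0556,-.0008 [-0.0053  0.0007  0.0087] [ 0.0024  0.0007 -0.0023]
.4653,-.0318,.0555,83.3,48,.0556,-.0008 [-0.0888  0.0007  0.0841] [ 0.0024  0.0007 -0.0023]
```

Aligned. Lowering to 3.5 mm above seat.

>>> jog_arm([
  {"offset":[-0.02,0,0.02],"rotation":[0.001,0,-0.001]},
  {"offset":[-0.038,0,0.037],"rotation":[0.001,0,-0.001]},
  {"offset":[-0.056,0,0.054],"rotation":[0.001,0,-0.001]},
  {"offset":[-0.074,0,0.07],"rotation":[0.001,0,-0.001]},
  {"offset":[-0.087,0,0.082],"rotation":[0.001,0,-0.001]},
  {"offset":[-0.087,0,0.082],"rotation":[0.001,0,-0.001]},
  {"offset":[-0.087,0,0.082],"rotation":[0.001,0,-0.001]},
])

```text
clock: 39.35
ee_pos: [0.4602, -0.0723, 0.0935]
orientation: [-3.141, -0.837, 1.452]
contact_force: [-0.3, 0.1, -0.6]
width: 0.0593
grip_force: 25.0
```

```bash
python3 log.py; python3 go.py .4653,-.0318,.0525,83.3,48,.0556,-.0008
```

```text
39.35 [ 0.155  0.436  0.443  2.029 -0.922  1.372  0.995] [ 0.4602 -0.0723  0.0935] [-3.141 -0.837  1.452] [-0.3  0.1 -0.6] 0.0593 25.0
.4653,-.0318,.0525,83.3,48,.0556,-.0008 [-0.0117  0.0015  0.011 ] [ 0.0008  0.0008 -0.0018]
```

>>> jog_arm([
  {"offset":[-0.004,0,0.004],"rotation":[0,0,0]},
  {"offset":[-0.008,0,0.0075],"rotation":[0,0,0]},
  {"offset":[-0.0115,0,0.011],"rotation":[0,0,0]},
  {"offset":[-0.0115,0,0.011],"rotation":[0,0,0]},
  {"offset":[-0.0115,0,0.011],"rotation":[0,0,0]},
])

```text
clock: 39.85
ee_pos: [0.4605, -0.0721, 0.0908]
orientation: [3.141, -0.838, 1.453]
contact_force: [-0.9, -0.5, 2.9]
width: 0.0593
grip_force: 25.0
```

```bash
python3 log.py; python3 go.py .4653,-.0318,.0515,83.3,48,.0556,-.0008
```

```text
39.85 [ 0.156  0.442  0.441  2.03  -0.926  1.369  1.001] [ 0.4605 -0.0721  0.0908] [ 3.141 -0.838  1.453] [-0.9 -0.5  2.9] 0.0593 25.0
.4653,-.0318,.0515,83.3,48,.0556,-.0008 [-0.0063  0.0004  0.0045] [ 0.0014 -0.     -0.001 ]
```

Contact, at exactly 18 mm above the red plate's release height. Release and retreat.

>>> jog_arm([
  {"offset":[0,0,0],"rotation":[0,0,0]},
  {"offset":[0,0,0],"rotation":[0,0,0]},
  {"offset":[0,0,0],"rotation":[0,0,0]},
  {"offset":[0,0,0],"rotation":[0,0,0]},
  {"offset":[0,0,0],"rotation":[0,0,0]},
], fingers=0)

```text
clock: 40.35
ee_pos: [0.4603, -0.0722, 0.0904]
orientation: [-3.141, -0.837, 1.452]
contact_force: [1.3, -0.3, 0.6]
width: 0.0852
grip_force: 0.0
```

>>> jog_arm([
  {"offset":[0.03,0,-0.05],"rotation":[0,0,0]},
  {"offset":[0.1,0,-0.2],"rotation":[0,0,0]},
  {"offset":[0.25,0,-0.35],"rotation":[0,0,0]},
  {"offset":[0.4,0,-0.5],"rotation":[0,0,0]},
  {"offset":[0.55,0,-0.5],"rotation":[0,-0.2,0]},
  {"offset":[0.75,0,-0.4],"rotation":[0,-0.4,0]},
  {"offset":[0.9,0,-0.3],"rotation":[0,-0.6,0]},
  {"offset":[1,0,-0.2],"rotation":[0,-0.8,0]},
  {"offset":[1,0,-0.2],"rotation":[0,-1,0]},
  {"offset":[1,0,-0.2],"rotation":[0,-1,0]},
])

```text
clock: 41.35
ee_pos: [0.4728, 0.0351, 0.2681]
orientation: [3.138, -0.049, 1.46]
contact_force: [-0.2, 0.3, 0.2]
width: 0.0869
grip_force: 0.0
```

```bash
python3 log.py; python3 - <<'E'
from h import *
from bench import optics
g=optics.grab_frame("side"); im=g["img"].astype(int); o=pickle.load(open("s6.pkl","rb"))["img"].astype(int)
for n,i,z in(("now",im,.061),("red before",o,.043)):
    q=proj(g,[.4653,-.0318,z])[0]; x,y=map(int,q); s=i[y-14:y+14,x-16:x+16]
    r=s[...,0]-s[...,2]; m=((r>30)if n=="now" else (s[...,0]-s[...,1]>18)).astype(np.uint8); nn,l,st,ce=cv2.connectedComponentsWithStats(m); k=1+st[1:,4].argmax(); print(n,q,st[k],ce[k]+[x-16,y-14])
E
```

```text
41.35 [-0.28  -0.052  0.174  1.918 -0.04   1.261 -0.205] [0.4728 0.0351 0.2681] [ 3.138 -0.049  1.46 ] [-0.2  0.3  0.2] 0.0869 0.0
now [275.75822409 206.85571609] [  7  11  20  12 157] [276.41401274 208.91719745]
red before [275.55169236 213.16093644] [ 8 11 10 11 59] [270.44067797 214.3220339 ]
```

The amber disc sits at the predicted height and centre, so I'm handing in.

```bash
python3 -c "
from bench import order
print(order.job_done())"
```

```text
the job is handed in; nothing more can be done
None
```

I turned both plates over and stacked them lid down in the carrier, red then amber on top of the first plate, and handed the job in at about 41 s. Red was seen closed and seated in a picture; amber was checked only by contact height and a colour measurement.

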